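Scoop walnuts from the storage box into the bowl

ROBOT

A 6-joint arm with a two-finger parallel gripper is mounted at the origin on a cart in front of the work surface, level with it; the furniture and walls round the work are solid. World frame = base frame: x ahead of the robot, y to its left, z up, the work surface at z = 0. Lengths are in m, angles in rad, forces in N, time in s.
With the tool pointing down it reaches from about 0.35 to 0.775 m from the base axis. Payload 7.3 kg.
Tool frame: the origin (TCP) lies at the centre of the arm's flange, where the gripper is bolted on; the fingertips stand 178 mm ahead of it and the grasp point (between the pads) lies 159 mm ahead of it; z points along the fingers, y is the line along which they close (so a half turn about z gives the same grasp; the last joint's range is limited). The gripper opens to 92 mm and grips with 3 to 60 N. Pads are 19 mm wide; open, the fingers measure 130 mm over their backs; the gripper's body (75 mm by 190 mm) begins 47 mm behind the grasp point.
Start: joints at [-1.394, 0.342, 1.524, -0, 1.275, -0.146], TCP at [0.167, -0.498, 0.405] pointing down, gripper open.
Joint ranges: [-2.53, 2.53], [-0.77, 2.02], [0.04, 2.7], [-1, 4.14], [0.28, 2.66], [-3.11, 3.11]. Speed limits (rad/s): [2.57, 2.57, 3.14, 3.14, 3.14, 3.14].

INTERFACE

Orientations are given as [roll, pitch, yaw] about the fixed x, y, z axes, in that order (R = Rz(yaw) Ry(pitch) Rx(roll)).
In Python, from cell import robot gives the robot as it stands.
- The arm moves only by the shell command python3 drive.py FILE [OPENING] [FORCE], which reads ROWS from the file FILE. ROWS is one flat JSON list of numbers that holds 1 to 8 rows one after another, with no inner brackets; each row has 6 numbers: dx, dy, dz in m, then a rotation vector rx, ry, rz in rad; each row shifts and turns the commanded pose from where the row before left it, along the tool's axes as they then stand; what a row does not reach is not made up. A row lasts 1/12 s, in which the tool goes at most 0.0417 m and 0.125 rad, less where a joint would pass 70% of its speed; a pose out of reach is approached as far as the arm can. OPENING is the finger opening in m, set as the command begins (- or left out keeps the last). The fingers move at their own pace and stop on an object; FORCE is the grip in N (left out, the last holds). Time passes only in rows, so rows that do not move let the fingers close. It prints the time, the measured TCP pose, the force, the opening and the grip force at its end. Input that does not fit is refused with a message, and nothing moves.
- robot.observe(): the state, without advancing time (a new reading comes with each control period).
- robot.read_camera(name): name is "scene" or "top" or "wrist"; returns a dict with "image" (384x512x3 uint8, red, green, blue), "fx", "fy", "cx", "cy" (pixels), "pose" (4x4, takes a point from camera to world coordinates). Camera axes: x right, y down, z forward; pixel columns grow to the right and rows downward; lengths in m; the calibration is good to about 2 mm. The wrist camera is an equidistant fisheye: a pixel r from the principal point sees the ray r / f radians off the axis. A picture is of the moment at which its call begins. There is no depth.
- robot.hand_in(): hands the job in; it is judged then, once.
The state is a dict: "time": time; "qpos": joint angles; "qvel": joint speeds; "joint_efforts": joint torques, N m; "tool_pos": TCP position; "tool_rot": TCP orientation; "contact_force": force on the tool from outside, world axes, zero at the start; "torque": the same for the moment, N m; "opening": finger opening in m; "grip_force": force on a finger pad.
Only numpy, scipy, OpenCV 4.12 (cv2) and the standard library are available. Lean on these libraries where they do the work, as an engineer would, in place of code of your own. Each camera call takes 0.05 s, during which the arm holds its last target. There are 200 camera calls.

TASK

Using the steel scoop, not your fingers, move at least three of the walnuts from the open storage box into the rice bowl, without spilling any or leaving one in the scoop. Then lay the scoop back on the chopping board, floor down, and shut the box's lid so that the rest keep fresh. Leave the bowl standing upright about where it is and do not disturb the tumbler, onion, garlic and tomato.

Things in the scene. Friction and masses are not known exactly. Their poses are not given: they have to be found in the camera images.
- nut_box: White open storage box, fixed, 225 (x) x 96 (y) x 50 mm high, walls and floor 5 mm thick, so 86 mm wide inside. Origin: centre of its underside. Its lid is hinged on the rim of the +x wall (the far end). The walnuts start on its floor in the half towards that wall; a scoop enters over the -x wall (near end) with its lip towards +x.
- box_lid (a joint): Angle of the box's flat wooden lid about its far rim: 0 shut, 1.85 fully open (leaning back, away from the robot); it starts open at 1.45 to 1.75. The hinge is stiff: the lid stays at any angle and takes at most 0.3 N m to move (under 2 N near the free edge).
- lid_hinge (a point): Middle of the lid's hinge line, at the top of the box's +x wall, 50 mm above the worktop; the hinge line runs along the box's y axis. Shut, the lid reaches from here 235 mm to -x, 96 mm wide, 9 mm thick above the rim.
- lid_edge (a point): Middle of the lid's free edge, at mid thickness, 235 mm from the hinge. A wooden knob (24 mm wide, 22 mm high) stands on the lid's outer face (the rear face while it is open) on the centre line, 195 mm from the hinge; the lid's face is clear 15 mm and more to either side of the axis.
- scoop: Pressed-steel scoop with a black handle, about 0.14 kg, lying on the chopping board. Origin: underside of the middle of its flat floor; +x points to the lip, z up. Trough 90 mm long (x -45 to +45), 68 to 72 mm wide outside, sheet 2 mm; floor flat over 44 mm of its width, then sloping up 12 mm to either side; back wall 40 mm high.
- scoop_grip (a point): Grip point on the centre line of the handle, at x -108, y 0, z +89 mm in the scoop's frame. The handle, 14 mm wide (y) and 18 mm thick, rises backwards from the top of the back wall at 42 degrees above the scoop's -x axis and ends 31 mm beyond this point.
- scoop_lip (a point): Middle of the scoop's front lip, underside: x +45, y 0, z 0 mm in the scoop's frame. The trough's sides fall from 40 mm high at the back to 12 mm near the lip.
- rice_bowl: Loose white china bowl, 115 mm across the rim, 52 mm high, about 0.15 kg; inner floor 8 mm up. Origin: centre of its foot.
- walnut_1: Walnut in its shell, number 1 of six alike, about 35 x 29 x 29 mm, 12 g. Origin: its centre. Hard smooth shell (friction about 0.2); it rolls and slides easily.
- walnut_2: Walnut in its shell, number 2 of six alike, about 35 x 29 x 29 mm, 12 g. Origin: its centre. Hard smooth shell (friction about 0.2); it rolls and slides easily.
- walnut_3: Walnut in its shell, number 3 of six alike, about 35 x 29 x 29 mm, 12 g. Origin: its centre. Hard smooth shell (friction about 0.2); it rolls and slides easily.
- walnut_4: Walnut in its shell, number 4 of six alike, about 35 x 29 x 29 mm, 12 g. Origin: its centre. Hard smooth shell (friction about 0.2); it rolls and slides easily.
- walnut_5: Walnut in its shell, number 5 of six alike, about 35 x 29 x 29 mm, 12 g. Origin: its centre. Hard smooth shell (friction about 0.2); it rolls and slides easily.
- walnut_6: Walnut in its shell, number 6 of six alike, about 35 x 29 x 29 mm, 12 g. Origin: its centre. Hard smooth shell (friction about 0.2); it rolls and slides easily.
- chopping_board: Wooden chopping board fixed to the worktop, 220 (x) x 380 (y) x 16 mm thick, lying with its y axis roughly along the line away from the robot. Origin: centre of its underside. The scoop lies on its middle, the onion and garlic on its far end (its -y end).
- tumbler: Empty glass tumbler, 80 mm across, 88 mm high, a bystander beside the bowl; the two may stand either way round. Origin: centre of its underside.
- onion: Brown onion, 82 mm across, 94 mm high, a bystander on the board's far end. Origin: its underside.
- garlic: Garlic bulb, 53 mm across, 52 mm high, a bystander on the board's far end. Origin: its underside.
- tomato: Red tomato, 57 mm across, 62 mm high, a bystander on the worktop's front. Origin: its underside.

How it is judged:
On the way, in this order (a step that is already met when the one before it is completed fails the run):
1. at least one walnut is carried in the scoop, lifted clear above the box (((x of walnut_1 in the frame of scoop between -0.045 and 0.045 m and y of walnut_1 in the frame of scoop between -0.036 and 0.036 m and z of walnut_1 in the frame of scoop between 0 and 0.06 m and height (world z) of walnut_1 above 0.09 m) or (x of walnut_2 in the frame of scoop between -0.045 and 0.045 m and y of walnut_2 in the frame of scoop between -0.036 and 0.036 m and z of walnut_2 in the frame of scoop between 0 and 0.06 m and height (world z) of walnut_2 above 0.09 m) or (x of walnut_3 in the frame of scoop between -0.045 and 0.045 m and y of walnut_3 in the frame of scoop between -0.036 and 0.036 m and z of walnut_3 in the frame of scoop between 0 and 0.06 m and height (world z) of walnut_3 above 0.09 m) or (x of walnut_4 in the frame of scoop between -0.045 and 0.045 m and y of walnut_4 in the frame of scoop between -0.036 and 0.036 m and z of walnut_4 in the frame of scoop between 0 and 0.06 m and height (world z) of walnut_4 above 0.09 m) or (x of walnut_5 in the frame of scoop between -0.045 and 0.045 m and y of walnut_5 in the frame of scoop between -0.036 and 0.036 m and z of walnut_5 in the frame of scoop between 0 and 0.06 m and height (world z) of walnut_5 above 0.09 m) or (x of walnut_6 in the frame of scoop between -0.045 and 0.045 m and y of walnut_6 in the frame of scoop between -0.036 and 0.036 m and z of walnut_6 in the frame of scoop between 0 and 0.06 m and height (world z) of walnut_6 above 0.09 m))), for 0.2 s.
2. at least three walnuts lie in the rice bowl (((horizontal distance between each of walnut_1, walnut_2, walnut_3 and rice_bowl below 0.05 m and z of walnut_1 in the frame of rice_bowl between 0.005 and 0.065 m and z of walnut_2 in the frame of rice_bowl between 0.005 and 0.065 m and z of walnut_3 in the frame of rice_bowl between 0.005 and 0.065 m) or (horizontal distance between each of walnut_4, walnut_5, walnut_6 and rice_bowl below 0.05 m and z of walnut_4 in the frame of rice_bowl between 0.005 and 0.065 m and z of walnut_5 in the frame of rice_bowl between 0.005 and 0.065 m and z of walnut_6 in the frame of rice_bowl between 0.005 and 0.065 m) or (((horizontal distance between each of walnut_1, walnut_2 and rice_bowl below 0.05 m and z of walnut_1 in the frame of rice_bowl between 0.005 and 0.065 m and z of walnut_2 in the frame of rice_bowl between 0.005 and 0.065 m) or (horizontal distance between each of walnut_1, walnut_3 and rice_bowl below 0.05 m and z of walnut_1 in the frame of rice_bowl between 0.005 and 0.065 m and z of walnut_3 in the frame of rice_bowl between 0.005 and 0.065 m) or (horizontal distance between each of walnut_2, walnut_3 and rice_bowl below 0.05 m and z of walnut_2 in the frame of rice_bowl between 0.005 and 0.065 m and z of walnut_3 in the frame of rice_bowl between 0.005 and 0.065 m)) and ((horizontal distance between walnut_4 and rice_bowl below 0.05 m and z of walnut_4 in the frame of rice_bowl between 0.005 and 0.065 m) or (horizontal distance between walnut_5 and rice_bowl below 0.05 m and z of walnut_5 in the frame of rice_bowl between 0.005 and 0.065 m) or (horizontal distance between walnut_6 and rice_bowl below 0.05 m and z of walnut_6 in the frame of rice_bowl between 0.005 and 0.065 m))) or (((horizontal distance between walnut_1 and rice_bowl below 0.05 m and z of walnut_1 in the frame of rice_bowl between 0.005 and 0.065 m) or (horizontal distance between walnut_2 and rice_bowl below 0.05 m and z of walnut_2 in the frame of rice_bowl between 0.005 and 0.065 m) or (horizontal distance between walnut_3 and rice_bowl below 0.05 m and z of walnut_3 in the frame of rice_bowl between 0.005 and 0.065 m)) and ((horizontal distance between each of walnut_4, walnut_5 and rice_bowl below 0.05 m and z of walnut_4 in the frame of rice_bowl between 0.005 and 0.065 m and z of walnut_5 in the frame of rice_bowl between 0.005 and 0.065 m) or (horizontal distance between each of walnut_4, walnut_6 and rice_bowl below 0.05 m and z of walnut_4 in the frame of rice_bowl between 0.005 and 0.065 m and z of walnut_6 in the frame of rice_bowl between 0.005 and 0.065 m) or (horizontal distance between each of walnut_5, walnut_6 and rice_bowl below 0.05 m and z of walnut_5 in the frame of rice_bowl between 0.005 and 0.065 m and z of walnut_6 in the frame of rice_bowl between 0.005 and 0.065 m))))), for 0.2 s.
3. after that, the scoop lies on the board and the lid is shut (value of joint box_lid below 0.06 rad and x of scoop in the frame of chopping_board between -0.11 and 0.11 m and y of scoop in the frame of chopping_board between -0.19 and 0.19 m and z of scoop in the frame of chopping_board between 0.01 and 0.024 m and angle between scoop's own z axis and vertical below 0.15 rad and linear speed of scoop below 0.02 m/s), for 0.2 s.
At the end, for the whole second after the job is handed in: Three or more walnuts lie in the upright bowl (within 50 mm of its axis), the rest in bowl or box; lid under 0.06 rad; scoop at rest on the board, right way up (tilt under 0.15 rad, floor's middle over the board, under 8 mm above it); bowl within 60 mm of its start (all of step 3 and ((horizontal distance between each of walnut_1, walnut_2, walnut_3 and rice_bowl below 0.05 m and z of walnut_1 in the frame of rice_bowl between 0.005 and 0.065 m and z of walnut_2 in the frame of rice_bowl between 0.005 and 0.065 m and z of walnut_3 in the frame of rice_bowl between 0.005 and 0.065 m) or (horizontal distance between each of walnut_4, walnut_5, walnut_6 and rice_bowl below 0.05 m and z of walnut_4 in the frame of rice_bowl between 0.005 and 0.065 m and z of walnut_5 in the frame of rice_bowl between 0.005 and 0.065 m and z of walnut_6 in the frame of rice_bowl between 0.005 and 0.065 m) or (((horizontal distance between each of walnut_1, walnut_2 and rice_bowl below 0.05 m and z of walnut_1 in the frame of rice_bowl between 0.005 and 0.065 m and z of walnut_2 in the frame of rice_bowl between 0.005 and 0.065 m) or (horizontal distance between each of walnut_1, walnut_3 and rice_bowl below 0.05 m and z of walnut_1 in the frame of rice_bowl between 0.005 and 0.065 m and z of walnut_3 in the frame of rice_bowl between 0.005 and 0.065 m) or (horizontal distance between each of walnut_2, walnut_3 and rice_bowl below 0.05 m and z of walnut_2 in the frame of rice_bowl between 0.005 and 0.065 m and z of walnut_3 in the frame of rice_bowl between 0.005 and 0.065 m)) and ((horizontal distance between walnut_4 and rice_bowl below 0.05 m and z of walnut_4 in the frame of rice_bowl between 0.005 and 0.065 m) or (horizontal distance between walnut_5 and rice_bowl below 0.05 m and z of walnut_5 in the frame of rice_bowl between 0.005 and 0.065 m) or (horizontal distance between walnut_6 and rice_bowl below 0.05 m and z of walnut_6 in the frame of rice_bowl between 0.005 and 0.065 m))) or (((horizontal distance between walnut_1 and rice_bowl below 0.05 m and z of walnut_1 in the frame of rice_bowl between 0.005 and 0.065 m) or (horizontal distance between walnut_2 and rice_bowl below 0.05 m and z of walnut_2 in the frame of rice_bowl between 0.005 and 0.065 m) or (horizontal distance between walnut_3 and rice_bowl below 0.05 m and z of walnut_3 in the frame of rice_bowl between 0.005 and 0.065 m)) and ((horizontal distance between each of walnut_4, walnut_5 and rice_bowl below 0.05 m and z of walnut_4 in the frame of rice_bowl between 0.005 and 0.065 m and z of walnut_5 in the frame of rice_bowl between 0.005 and 0.065 m) or (horizontal distance between each of walnut_4, walnut_6 and rice_bowl below 0.05 m and z of walnut_4 in the frame of rice_bowl between 0.005 and 0.065 m and z of walnut_6 in the frame of rice_bowl between 0.005 and 0.065 m) or (horizontal distance between each of walnut_5, walnut_6 and rice_bowl below 0.05 m and z of walnut_5 in the frame of rice_bowl between 0.005 and 0.065 m and z of walnut_6 in the frame of rice_bowl between 0.005 and 0.065 m)))) and ((horizontal distance between walnut_1 and rice_bowl below 0.05 m and z of walnut_1 in the frame of rice_bowl between 0.005 and 0.065 m) or (x of walnut_1 in the frame of nut_box between -0.1125 and 0.1125 m and y of walnut_1 in the frame of nut_box between -0.048 and 0.048 m and z of walnut_1 in the frame of nut_box between 0.005 and 0.052 m)) and ((horizontal distance between walnut_2 and rice_bowl below 0.05 m and z of walnut_2 in the frame of rice_bowl between 0.005 and 0.065 m) or (x of walnut_2 in the frame of nut_box between -0.1125 and 0.1125 m and y of walnut_2 in the frame of nut_box between -0.048 and 0.048 m and z of walnut_2 in the frame of nut_box between 0.005 and 0.052 m)) and ((horizontal distance between walnut_3 and rice_bowl below 0.05 m and z of walnut_3 in the frame of rice_bowl between 0.005 and 0.065 m) or (x of walnut_3 in the frame of nut_box between -0.1125 and 0.1125 m and y of walnut_3 in the frame of nut_box between -0.048 and 0.048 m and z of walnut_3 in the frame of nut_box between 0.005 and 0.052 m)) and ((horizontal distance between walnut_4 and rice_bowl below 0.05 m and z of walnut_4 in the frame of rice_bowl between 0.005 and 0.065 m) or (x of walnut_4 in the frame of nut_box between -0.1125 and 0.1125 m and y of walnut_4 in the frame of nut_box between -0.048 and 0.048 m and z of walnut_4 in the frame of nut_box between 0.005 and 0.052 m)) and ((horizontal distance between walnut_5 and rice_bowl below 0.05 m and z of walnut_5 in the frame of rice_bowl between 0.005 and 0.065 m) or (x of walnut_5 in the frame of nut_box between -0.1125 and 0.1125 m and y of walnut_5 in the frame of nut_box between -0.048 and 0.048 m and z of walnut_5 in the frame of nut_box between 0.005 and 0.052 m)) and ((horizontal distance between walnut_6 and rice_bowl below 0.05 m and z of walnut_6 in the frame of rice_bowl between 0.005 and 0.065 m) or (x of walnut_6 in the frame of nut_box between -0.1125 and 0.1125 m and y of walnut_6 in the frame of nut_box between -0.048 and 0.048 m and z of walnut_6 in the frame of nut_box between 0.005 and 0.052 m)) and angle between rice_bowl's own z axis and vertical below 0.1 rad and distance of rice_bowl from where it was at the start of the episode below 0.06 m); the robot touches nothing.
It fails at once if a walnut is taken or pushed with the fingers (over 1 N) (contact force between the fingers and walnut_1 above 1 N or contact force between the fingers and walnut_2 above 1 N or contact force between the fingers and walnut_3 above 1 N or contact force between the fingers and walnut_4 above 1 N or contact force between the fingers and walnut_5 above 1 N or contact force between the fingers and walnut_6 above 1 N).
It fails at once if the rice bowl is tipped (over 0.5 rad) (angle between rice_bowl's own z axis and vertical above 0.5 rad).
It fails at once if tumbler, onion, garlic or tomato is moved by more than 40 mm (distance of any of tumbler, onion, garlic, tomato from where it was at the start of the episode above 0.04 m).
It also fails if it takes over 72 s, if anything falls off the work surface, if the arm or the gripper's body presses on something with over 40 N, if the wrist force passes 120 N, or if a joint passes its speed limit or range.

## Working session

There is one attempt and no reset: what is moved stays moved. The work goes in short steps, Python scripts to look and compute and a shell command to move; the robot and the scene stay as the last step left them, time stands still between calls to the robot, and variables do not carry over. Pictures are saved under pics/ and viewed, at most 10 in all, crops included, and the job is handed in when it is done.

```bash
ls; mkdir -p pics
python3 - <<'E'
from cell import robot
import cv2,numpy as np
s=robot.observe();print(s)
for n in("scene","top"):
    c=robot.read_camera(n);cv2.imwrite(f"pics/{n}0.png",c["image"][...,::-1]);print(n,c["fx"],c["fy"],c["cx"],c["cy"],np.round(c["pose"],4).tolist())
    np.savez(f"{n}0.npz",**c)
E
```

```text
cell.py
drive.py
pics
{'time': 0.0, 'qpos': array([-1.39398167e+00,  3.42732912e-01,  1.52505263e+00, -2.55665312e-05,
        1.27541161e+00, -1.46011717e-01]), 'qvel': array([ 0.00078054, -0.00024091, -0.00064726, -0.00096362,  0.00115146,
        0.0002109 ]), 'joint_efforts': array([-2.60078123e-03, -4.31249964e+01, -2.44226450e+01,  7.14260526e-02,
        5.58605546e-02, -1.40630409e-04]), 'tool_pos': array([ 0.16654129, -0.49773032,  0.40402703]), 'tool_rot': array([-3.14000167e+00, -2.09256275e-04,  3.22833670e-01]), 'contact_force': array([ 0.18242292, -0.73069266,  0.47723471]), 'torque': array([0.01806672, 0.0514708 , 0.01467744]), 'grip_force': 0.0, 'opening': 0.0914550618147218}
scene 369.1366782563796 369.1366782563796 256.31616855238985 188.96401556839587 [[-0.8954, -0.1885, 0.4034, 0.0367], [-0.4453, 0.3879, -0.807, 0.965], [-0.0043, -0.9022, -0.4313, 0.6084], [0.0, 0.0, 0.0, 1.0]]
top 397.2744367176476 397.2744367176476 252.3049774632417 189.8526235883597 [[-0.0107, -0.983, 0.1833, 0.3319], [-0.9999, 0.013, 0.0112, 0.0044], [-0.0134, -0.1832, -0.983, 1.1875], [0.0, 0.0, 0.0, 1.0]]
```
View pics/top0.png

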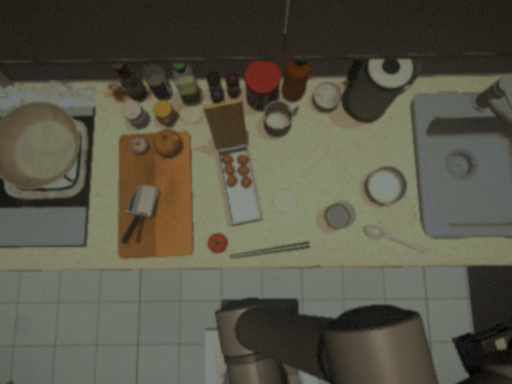

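View pics/scene0.png

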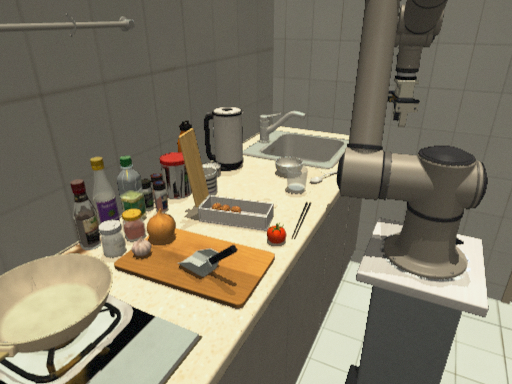

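The top view shows the board (155,195), scoop (146,200) with its handle towards (130,235), the box (240,190) with its lid behind it (226,125), the bowl (385,186), the tumbler (338,215) and the tomato (218,243). I'll enlarge the working area next.

Create h.py:
```python
import numpy as np,cv2
from scipy.spatial.transform import Rotation as R
def ray(c,u,v,z,fish=False):
    p=np.array([(u-c["cx"])/c["fx"],(v-c["cy"])/c["fy"],1.])
    if fish:
        r=np.hypot(p[0],p[1]);p=np.array([p[0]/r*np.sin(r),p[1]/r*np.sin(r),np.cos(r)]) if r>1e-9 else np.array([0,0,1.])
    T=c["pose"];d=T[:3,:3]@p;o=T[:3,3];return o+d*(z-o[2])/d[2]
def proj(c,P):
    T=c["pose"];q=T[:3,:3].T@(np.asarray(P)-T[:3,3]);return c["fx"]*q[0]/q[2]+c["cx"],c["fy"]*q[1]/q[2]+c["cy"]
```

Run:
```python
from h import *
a=dict(np.load("top0.npz"));im=a["image"][...,::-1]
cv2.imwrite("pics/crop1.png",cv2.resize(im[95:265,110:270],None,fx=3.5,fy=3.5,interpolation=cv2.INTER_CUBIC))
hsv=cv2.cvtColor(im,cv2.COLOR_BGR2HSV)
for u,v in[(155,240),(240,210),(385,186),(146,200),(226,125),(285,180),(245,182),(231,181)]:print((u,v),hsv[v,u],im[v,u])
```

```text
(155, 240) [ 14 163 111] [ 40  74 111]
(240, 210) [ 70  11 139] [135 139 133]
(385, 186) [ 85  11 141] [140 141 135]
(146, 200) [ 23  43 126] [105 121 126]
(226, 125) [ 18 134  63] [30 50 63]
(285, 180) [ 33  57 138] [107 138 135]
(245, 182) [ 15 146 108] [ 46  76 108]
(231, 181) [ 15 159 104] [ 39  71 104]
```

View pics/crop1.png

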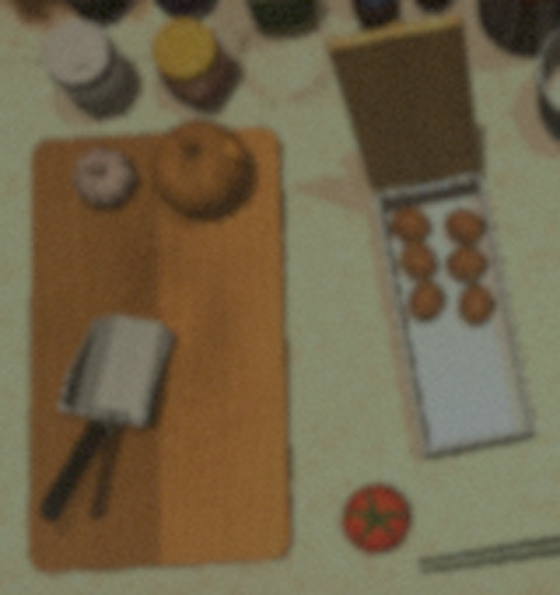

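The crop shows box rim corners at full-image (232,226), (262,219), (218,149) and (247,146). There are two columns of three nuts in the far half. The scoop lip edge is near (149,186) and the handle tip near (124,242). Now I'll measure these.

Run:
```python
from h import *
a=dict(np.load("top0.npz"));im=a["image"][...,::-1].copy()
hsv=cv2.cvtColor(im,cv2.COLOR_BGR2HSV)
c=lambda u,v:(110+u/3.5,95+v/3.5)
pr=lambda n,u,v,z:print(n,np.round(ray(a,u,v,z)[:3],4))
for n,p in dict(nearL=(427,457),nearR=(532,435),farL=(378,192),farR=(480,180)).items():pr(n,*c(*p),.05)
pr("liptip",*c(137,320),.028);pr("lipL",*c(100,318),.028);pr("lipR",*c(174,326),.028)
pr("backR",*c(150,426),.056);pr("backL",*c(62,410),.056)
pr("handleend",*c(47,515),.016+.089+.021);pr("handlebase",*c(105,420),.06)
pr("lidTL",*c(330,40),.28);pr("lidTR",*c(462,20),.28)
w=cv2.inRange(hsv,(0,0,120),(180,30,255))
n,l,st,ce=cv2.connectedComponentsWithStats(w)
for i in range(1,n):
    if st[i,4]>100:print(st[i],np.round(ce[i],1))
m=cv2.inRange(hsv,(8,125,70),(22,255,160));m[:145]=0;m[200:]=0;m[:,:215]=0;m[:,265:]=0
n,l,st,ce=cv2.connectedComponentsWithStats(m)
for i in range(1,n):
    if st[i,4]>15:print("nut",st[i],np.round(ray(a,*ce[i],.02),4))
b=cv2.inRange(hsv,(10,120,80),(20,255,255));n,l,st,ce=cv2.connectedComponentsWithStats(b)
i=1+st[1:,4].argmax();cn=cv2.findContours((l==i).astype('uint8'),0,1)[0][0]
print([np.round(ray(a,*q,.016)[:2],3) for q in cv2.boxPoints(cv2.minAreaRect(cn))])
for nm,u,v,z in(("bowl",385,186,.052),("tumb",338,215,.088),("tom",218,243,.04),("onion",168,144,.1)):pr(nm,u,v,z)
```

```text
nearL [0.4406 0.0767 0.05  ]
nearR [ 0.4576 -0.0095  0.05  ]
farL [0.6663 0.118  0.05  ]
farR [0.6756 0.0313 0.05  ]
liptip [0.5626 0.3254 0.028 ]
lipL [0.5647 0.3572 0.028 ]
lipR [0.5569 0.2936 0.028 ]
backR [0.4682 0.3037 0.056 ]
backL [0.4823 0.3768 0.056 ]
handleend [0.3926 0.3614 0.126 ]
handlebase [0.4731 0.3397 0.06  ]
lidTL [0.7082 0.1289 0.28  ]
lidTR [0.7214 0.0374 0.28  ]
[ 51  90  46  17 296] [ 75.7 100.3]
[  2  94  20  13 112] [ 12.1 100. ]
[227 172  33  51 891] [241.8 202.7]
[370 174  28  23 431] [383.5 185.2]
[223 269  37  24 432] [239.6 278.6]
[315 268  25  15 126] [327.5 274.2]
[182 270  38  29 705] [202.6 283.3]
[204 331  21  53 799] [212.  358.1]
[301 373  18  11 117] [308.9 379.2]
nut [223 154  12  31 179] [0.616  0.0879 0.02  ]
nut [238 156  10  18 112] [0.6281 0.0462 0.02  ]
nut [242 177   8   9  50] [0.5759 0.0379 0.02  ]
[array([0.745, 0.429]), array([0.741, 0.202]), array([0.354, 0.196]), array([0.356, 0.409])]
bowl [ 0.5499 -0.3675  0.052 ]
tumb [ 0.4628 -0.2201  0.088 ]
tom [0.392  0.1176 0.04  ]
onion [0.671 0.256 0.1  ]
```

```bash
cat > plan.py <<'E'
"""plan.py x y z heading lean [mode]: rows from the present pose to a target; mode tcp|grasp"""
import sys,numpy as np
from scipy.spatial.transform import Rotation as R
from scipy.linalg import logm
def T(p,r):
    M=np.eye(4);M[:3,:3]=r.as_matrix();M[:3,3]=p;return M
def pose(p,h,L,off=0):
    r=R.from_euler('z',h)*R.from_euler('x',np.pi)*R.from_euler('y',L);M=T(p,r);M[:3,3]-=off*M[:3,2];return M
def cur(s): return T(s["tool_pos"],R.from_euler('xyz',s["tool_rot"]))
def rows(A,B,v=.04,w=.12):
    D=np.linalg.inv(A)@B;S=np.real(logm(D));x=np.r_[S[:3,3],S[2,1],S[0,2],S[1,0]]
    n=int(np.ceil(max(np.linalg.norm(x[:3])/v,np.linalg.norm(x[3:])/w,1)));return n,np.round(x/n,4).tolist()
if __name__=="__main__":
    from cell import robot
    a=[float(q) for q in sys.argv[1:6]];s=robot.observe()
    B=pose(a[:3],a[3],a[4],.159 if sys.argv[6:]==["grasp"] else 0)
    print(s["time"],rows(cur(s),B))
E
python3 plan.py .5 -.02 .4 .1 0
```

```text
0.1 (15, [0.0285, -0.0265, 0.0003, -0.0001, -0.0, 0.0149])
```

```bash
r="x"; echo '[0.0285,-0.0265,0,0,0,0.015,0.0285,-0.0265,0,0,0,0.015,0.0285,-0.0265,0,0,0,0.015,0.0285,-0.0265,0,0,0,0.015,0.0285,-0.0265,0,0,0,0.015,0.0285,-0.0265,0,0,0,0.015,0.0285,-0.0265,0,0,0,0.015,0.0285,-0.0265,0,0,0,0.015]' > m.json && python3 drive.py m.json
echo '[0.0285,-0.0265,0,0,0,0.015,0.0285,-0.0265,0,0,0,0.015,0.0285,-0.0265,0,0,0,0.015,0.0285,-0.0265,0,0,0,0.015,0.0285,-0.0265,0,0,0,0.015,0.0285,-0.0265,0,0,0,0.015,0.0285,-0.0265,0,0,0,0.015,0,0,0,0,0,0]' > m.json && python3 drive.py m.json
python3 plan.py .40 .34 .4 -.2 0
```

```text
time: 0.77
tool_pos: [0.33, -0.231, 0.4046]
tool_rot: [-3.141, 0.0, 0.202]
contact_force: [0.7, 0.5, 0.0]
opening: 0.0914
grip_force: 0.0
time: 1.43
tool_pos: [0.5001, -0.014, 0.4042]
tool_rot: [-3.14, -0.002, 0.102]
contact_force: [-1.5, 0.7, -1.1]
opening: 0.0917
grip_force: 0.0
1.4333 (10, [-0.0118, -0.035, 0.0004, -0.0002, -0.0001, 0.0302])
```

```bash
python3 - <<'E'
from cell import robot
import cv2,numpy as np
c=robot.read_camera("wrist");np.savez("w_box.npz",**c)
E
echo '[-0.012,-0.035,0,0,0,0.03,-0.012,-0.035,0,0,0,0.03,-0.012,-0.035,0,0,0,0.03,-0.012,-0.035,0,0,0,0.03,-0.012,-0.035,0,0,0,0.03,-0.012,-0.035,0,0,0,0.03,-0.012,-0.035,0,0,0,0.03,-0.012,-0.035,0,0,0,0.03]' > m.json && python3 drive.py m.json
echo '[-0.012,-0.035,0,0,0,0.03,-0.012,-0.035,0,0,0,0.03,0,0,0,0,0,0]' > m.json && python3 drive.py m.json
python3 - <<'E'
from cell import robot
import cv2,numpy as np
c=robot.read_camera("wrist");np.savez("w_scoop.npz",**c)
print(c["fx"],c["cx"],c["cy"],np.round(c["pose"],3).tolist())
b=dict(np.load("w_box.npz"))
cv2.imwrite("pics/w1.png",np.hstack([b["image"],c["image"]])[...,::-1][:, :])
im=np.hstack([b["image"],c["image"]])[...,::-1]
cv2.imwrite("pics/w1.png",cv2.resize(im,None,fx=.78,fy=.78))
E
```

```text
time: 2.15
tool_pos: [0.4026, 0.2621, 0.4047]
tool_rot: [3.141, 0.0, -0.145]
contact_force: [1.0, -0.2, 0.4]
opening: 0.0915
grip_force: 0.0
time: 2.4
tool_pos: [0.3895, 0.3382, 0.4044]
tool_rot: [-3.14, 0.001, -0.2]
contact_force: [-0.4, -0.8, -0.4]
opening: 0.0921
grip_force: 0.0
297.3186396354542 258.70950103841227 195.18778190295535 [[-0.199, -0.95, -0.239, 0.453], [-0.98, 0.192, 0.052, 0.326], [-0.004, 0.244, -0.97, 0.385], [0.0, 0.0, 0.0, 1.0]]
```

View pics/w1.png

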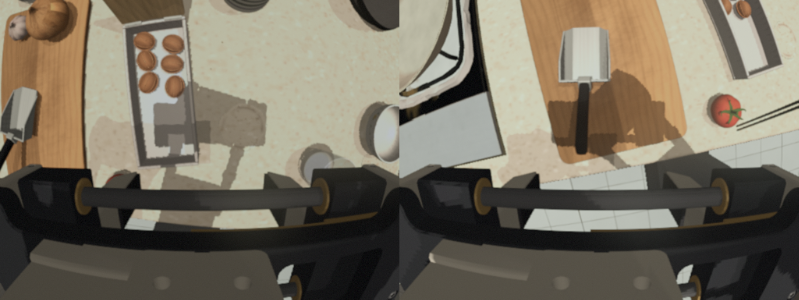

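Left view: box with six nuts around (160,63). Right view: scoop trough at (583,55) and black handle from (584,88) to (581,152), on a board that is otherwise clear. Next, handle axis, lip and box corners at full resolution.

Run:
```python
from h import *
c=dict(np.load("w_scoop.npz"));b=dict(np.load("w_box.npz"))
im=c["image"];g=im.max(2);m=((g<45)).astype('uint8');m[:100]=0;m[215:]=0;m[:,:205]=0;m[:,262:]=0
n,l,st,ce=cv2.connectedComponentsWithStats(m);i=1+st[1:,4].argmax();print(st[i],ce[i])
ys,xs=np.where(l==i)
for y in range(ys.min(),ys.max()+1,8):
    q=xs[ys==y];print(y,q.min(),q.max(),end="; ")
print()
for y in(120,150,180,190):
    q=xs[ys==y];u=(q.min()+q.max()+1)/2-.5
    for z in(.06,.09,.12):print(y,z,np.round(ray(c,u,y,z,True)[:2],4),end=" ")
    print()
yb=ys.max();q=xs[ys==yb];print("end",yb,np.round(ray(c,q.mean(),yb,.126,True),4))
A=cv2.resize(c["image"][20:220,170:300],None,fx=3,fy=3,interpolation=cv2.INTER_CUBIC)
B=cv2.resize(b["image"][20:220,145:275],None,fx=3,fy=3,interpolation=cv2.INTER_CUBIC)
cv2.imwrite("pics/c2.png",np.hstack([A,B])[:600,:,::-1])
```

```text
[226 126  16  71 914] [233.79102845 162.53938731]
126 231 241; 134 229 241; 142 229 241; 150 228 240; 158 228 240; 166 227 240; 174 227 240; 182 226 240; 190 227 239; Traceback (most recent call last):
  File "<stdin>", line 10, in <module>
    return umr_minimum(a, axis, None, out, keepdims, initial, where)
ValueError: zero-size array to reduction operation minimum which has no identity
```

Run:
```python
from h import *
c=dict(np.load("w_scoop.npz"));b=dict(np.load("w_box.npz"))
print("end",np.round(ray(c,233,196,.128,True),4),"base(z~.056)",np.round(ray(c,236.5,112,.06,True),4))
A=cv2.resize(c["image"][20:220,170:300],None,fx=3,fy=3,interpolation=cv2.INTER_CUBIC)
B=cv2.resize(b["image"][20:220,145:275],None,fx=3,fy=3,interpolation=cv2.INTER_CUBIC)
cv2.imwrite("pics/c2.png",np.hstack([A,B])[:600,:,::-1])
```

```text
end [0.3939 0.3624 0.128 ] base(z~.056) [0.469  0.3485 0.06  ]
```

View pics/c2.png

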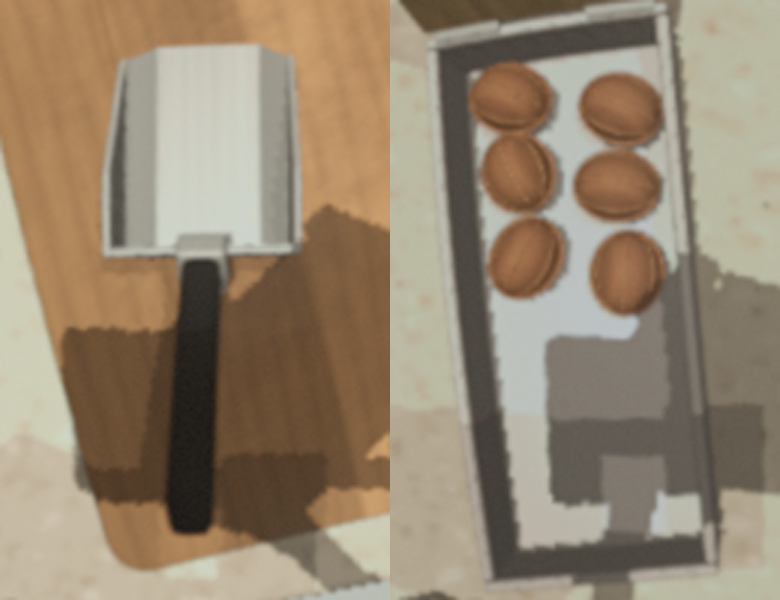

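The left crop shows the scoop's floor lip corners at crop (155,47) and (258,45), its back-wall corners at (103,252) and (300,248), and the handle end at (190,530). The right crop shows the box rim corners at (431,45), (667,5), (716,565) and (490,582), with three pairs of nuts at rows ~100, 180 and 265.

```bash
python3 - <<'E'
from h import *
c=dict(np.load("w_scoop.npz"));b=dict(np.load("w_box.npz"))
C=lambda u,v,z:ray(c,170+u/3,20+v/3,z,True)[:2]
B=lambda u,v,z:ray(b,145+(u-390)/3,20+v/3,z,True)[:2]
l1,l2=C(155,47,.018),C(258,45,.018);k1,k2=C(103,252,.056),C(300,248,.056)
lip=(l1+l2)/2;bk=(k1+k2)/2;d=lip-bk;print("lip",lip,l1,l2,"back",bk,np.linalg.norm(d),np.arctan2(d[1],d[0]),np.linalg.norm(k1-k2))
e=k1-k2;print("perp head",np.arctan2(-e[0],e[1]))
he=C(190,531,.128);d=lip-he;print("hend",he,np.arctan2(d[1],d[0]),np.linalg.norm(d))
P=np.array([B(431,45,.05),B(667,5,.05),B(716,565,.05),B(490,582,.05)]);print(P)
far=(P[0]+P[1])/2;near=(P[2]+P[3])/2;d=far-near;h=np.arctan2(d[1],d[0]);ctr=(far+near)/2;print("box",ctr,h,np.linalg.norm(d))
Rt=np.array([[np.cos(h),np.sin(h)],[-np.sin(h),np.cos(h)]])
for u,v in[(512,97),(621,108),(519,172),(617,185),(527,257),(627,272)]:print("nut",np.round(Rt@(B(u,v,.02)-ctr),3))
E
python3 - <<'E'
import numpy as np
E
```

```text
lip [0.56658845 0.32935419] [0.57089716 0.3500918 ] [0.56227975 0.30861658] back [0.47891833 0.3463247 ] 0.08929752893393476 -0.1912075414317441 0.07229745253406282
perp head -0.19481567354614948
hend [0.39296313 0.36234683] -0.18778323125952429 0.1767321882155163
[[ 0.66160767  0.12166782]
 [ 0.68047553  0.03056632]
 [ 0.46556297 -0.00965585]
 [ 0.44866675  0.08056022]]
box [0.56407823 0.05578463] 0.18784677781283518 0.21775739366200636
nut [0.088 0.022]
nut [ 0.077 -0.023]
nut [0.055 0.022]
nut [ 0.045 -0.019]
nut [0.019 0.021]
nut [ 0.008 -0.019]
```

```bash
python3 plan.py .4164 .3583 .165 -.19 .26 grasp; python3 plan.py .4164 .3583 .165 -.19 .26 tcp
```

```text
2.45 (3, [-0.0101, -0.0089, 0.0275, 0.0006, 0.0869, -0.0029])
2.45 (7, [-0.0014, -0.0038, 0.0344, 0.0002, 0.0372, -0.0012])
```

```bash
echo '[-0.0101,-0.0089,0.0275,0,0.087,-0.003,-0.0101,-0.0089,0.0275,0,0.087,-0.003,-0.0101,-0.0089,0.0275,0,0.087,-0.003,0,0,0,0,0,0,0,0,0,0,0,0]' > m.json && python3 drive.py m.json; python3 plan.py .4164 .3583 .105 -.19 .26 grasp
```

```text
time: 2.87
tool_pos: [0.3734, 0.364, 0.3192]
tool_rot: [3.136, -0.257, -0.192]
contact_force: [-0.1, -0.4, -0.7]
opening: 0.0919
grip_force: 0.0
2.8667 (2, [-0.0066, -0.0013, 0.0296, 0.003, 0.0015, -0.0008])
```

```bash
echo '[-0.0044,-0.0008,0.0197,0.002,0.001,0,-0.0044,-0.0008,0.0197,0.002,0.001,0,-0.0044,-0.0008,0.0197,0.002,0.001,0,0,0,0,0,0,0]' > m.json && python3 drive.py m.json
python3 plan.py .4164 .3583 .105 -.19 .26 grasp
python3 - <<'E'
from cell import robot
import cv2,numpy as np
c=robot.read_camera("wrist");s=robot.read_camera("scene")
cv2.imwrite("pics/g1.png",np.hstack([c["image"][:,100:420],cv2.resize(s["image"][180:330,100:300],None,fx=2.2,fy=2.56)[:384]])[...,::-1])
E
```

```text
time: 3.2
tool_pos: [0.3774, 0.3655, 0.2583]
tool_rot: [-3.14, -0.26, -0.195]
contact_force: [0.0, -1.1, -0.7]
opening: 0.0918
grip_force: 0.0
3.2 (1, [-0.0011, -0.0003, -0.0006, 0.0, -0.0004, -0.0045])
```

View pics/g1.png

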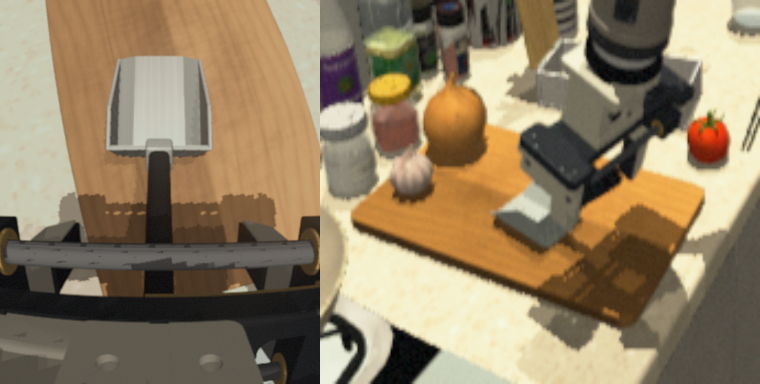

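The handle (160,220) lies centred between the fingers (70 and 250), so I'll close.

```bash
echo '[0,0,0,0,0,0,0,0,0,0,0,0,0,0,0,0,0,0,0,0,0,0,0,0,0,0,0,0,0,0,0,0,0,0,0,0,0,0,0,0,0,0,0,0,0,0,0,0]' > m.json && python3 drive.py m.json 0 60
echo '[0,0,0,0,0,0,0,0,0,0,0,0,0,0,0,0,0,0,0,0,0,0,0,0]' > m.json && python3 drive.py m.json
```

```text
time: 3.97
tool_pos: [0.3766, 0.3672, 0.2596]
tool_rot: [-3.137, -0.264, -0.193]
contact_force: [0.5, -0.1, -0.5]
opening: 0.0433
grip_force: 0.0
time: 4.3
tool_pos: [0.3766, 0.3671, 0.2595]
tool_rot: [-3.137, -0.264, -0.193]
contact_force: [0.2, 0.3, -0.3]
opening: 0.0165
grip_force: 0.1
```

```bash
echo '[0,0,0,0,0,0,0,0,0,0,0,0,0,0,0,0,0,0,0,0,0,0,0,0]' > m.json && python3 drive.py m.json
python3 - <<'E'
from cell import robot
from plan import *
s=robot.observe();print(s["opening"],s["grip_force"],s["contact_force"])
h=-.19;lip=np.array([.5666,.3294]);o=lip-.045*np.array([np.cos(h),np.sin(h)])
S=T([*o,.016],R.from_euler('z',h));X=np.linalg.inv(cur(s))@S;np.save("X.npy",X);print(np.round(X,3),o)
E
cat > sc.py <<'E'
"""sc.py x y z heading tilt(lip up +) [v] [w]: rows to bring the scoop's LIP to x y z; 'box' prefix: coordinates in the box frame"""
import sys
from plan import *
from cell import robot
X=np.load("X.npy");BOX=np.array([.5604,.0547]);BH=.186
a=sys.argv[1:];box=a[0]=="box";a=[float(q) for q in (a[1:] if box else a)]
p=np.array(a[:3]);h=a[3]
if box:p[:2]=BOX+R.from_euler('z',BH).as_matrix()[:2,:2]@p[:2];h+=BH
r=R.from_euler('z',h)*R.from_euler('y',-a[4])
S=T(p-r.apply([.045,0,0]),r)
s=robot.observe();B=S@np.linalg.inv(X)
print(s["time"],rows(cur(s),B,*a[5:]), "TCP",np.round(B[:3,3],3))
L=cur(s)@X@np.array([.045,0,0,1]);print("lip now",np.round(L[:3],4))
E
python3 plan.py .4164 .3583 .275 -.19 .26 grasp
```

```text
time: 4.63
tool_pos: [0.3766, 0.3671, 0.2596]
tool_rot: [-3.137, -0.264, -0.193]
contact_force: [-0.4, 0.1, -0.2]
opening: 0.0137
grip_force: 59.9
0.013720724617683283 59.85649824142456 [-0.38771456  0.12602755 -0.2204688 ]
[[ 0.965 -0.003  0.261  0.08 ]
 [-0.002 -1.    -0.004  0.002]
 [ 0.261  0.004 -0.965  0.274]
 [ 0.     0.     0.     1.   ]] [0.52240981 0.33789865]
4.6333 (5, [0.0087, 0.0001, -0.0327, -0.0008, -0.0008, -0.0006])
```

```bash
echo '[0.0085,0,-0.0327,0,0,0,0.0085,0,-0.0327,0,0,0,0.0085,0,-0.0327,0,0,0,0.0085,0,-0.0327,0,0,0,0,0,0,0,0,0]' > m.json && python3 drive.py m.json
python3 sc.py box -0.03 0 .13 0 -0.2
python3 - <<'E'
from cell import robot
import numpy as np
c=robot.read_camera("wrist");np.savez("w_lift.npz",**c)
s=robot.read_camera("scene");np.savez("s_lift.npz",**s);print(robot.observe()["opening"])
E
```

```text
time: 5.05
tool_pos: [0.376, 0.3675, 0.4015]
tool_rot: [-3.127, -0.272, -0.195]
contact_force: [1.2, 0.6, -0.5]
opening: 0.0137
grip_force: 59.9
5.05 (9, [0.002, 0.0384, -0.0004, 0.0059, -0.0232, -0.0413]) TCP [0.392 0.024 0.407]
lip now [0.5684 0.3319 0.1596]
0.013331368853956334
```

```bash
echo '[0.002,0.0384,0,0.006,-0.023,-0.041,0.002,0.0384,0,0.006,-0.023,-0.041,0.002,0.0384,0,0.006,-0.023,-0.041,0.002,0.0384,0,0.006,-0.023,-0.041,0.002,0.0384,0,0.006,-0.023,-0.041,0.002,0.0384,0,0.006,-0.023,-0.041,0.002,0.0384,0,0.006,-0.023,-0.041,0.002,0.0384,0,0.006,-0.023,-0.041]' > m.json && python3 drive.py m.json
echo '[0.002,0.0384,0,0.006,-0.023,-0.041,0,0,0,0,0,0,0,0,0,0,0,0]' > m.json && python3 drive.py m.json
python3 sc.py box -0.03 0 .13 0 -0.2
python3 - <<'E'
from cell import robot
import numpy as np,cv2
c=robot.read_camera("wrist");np.savez("w_pre.npz",**c)
t=robot.read_camera("scene")
cv2.imwrite("pics/p1.png",np.hstack([c["image"][:,100:420],cv2.resize(t["image"][90:330,150:350],None,fx=2,fy=1.6)])[...,::-1])
E
```

```text
time: 5.82
tool_pos: [0.3753, 0.0589, 0.3974]
tool_rot: [3.139, -0.074, 0.142]
contact_force: [1.0, 0.7, -2.2]
opening: 0.0135
grip_force: 59.9
time: 6.07
tool_pos: [0.3837, 0.021, 0.3977]
tool_rot: [-3.141, -0.052, 0.174]
contact_force: [0.1, 0.4, -1.6]
opening: 0.0137
grip_force: 59.9
6.0667 (1, [0.009, -0.0017, -0.009, 0.0042, 0.0121, -0.0087]) TCP [0.392 0.024 0.407]
lip now [0.52   0.0432 0.1188]
```

View pics/p1.png

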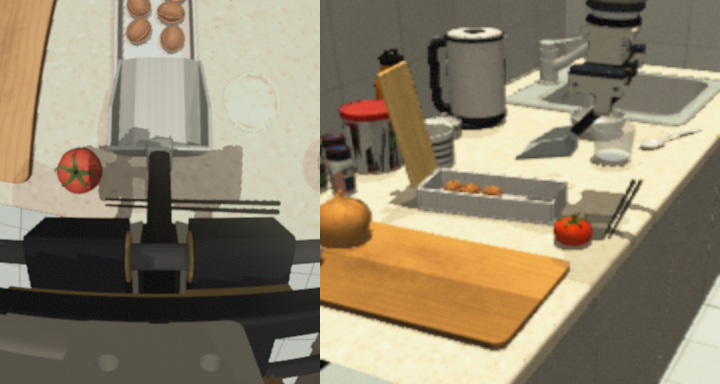

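The wrist view shows the scoop still square in the grip (lip at row 57, as before) and aligned with the box. The scene view shows it clear of everything, so I'll lower the lip into the gap ahead of the nuts, steeply tilted.

```bash
python3 sc.py box -0.014 0 .075 0 -0.45
```

```text
6.1667 (3, [0.0329, 0.0001, 0.0043, 0.0009, -0.0795, -0.0011]) TCP [0.479 0.041 0.379]
lip now [0.5197 0.0462 0.1193]
```

```bash
echo '[0.033,0,0.0043,0,-0.08,-0.001,0.033,0,0.0043,0,-0.08,-0.001,0.033,0,0.0043,0,-0.08,-0.001,0,0,0,0,0,0,0,0,0,0,0,0]' > m.json && python3 drive.py m.json; python3 sc.py box -0.014 0 .012 0 -0.45 .015 .03
```

```text
time: 6.58
tool_pos: [0.4814, 0.0428, 0.3813]
tool_rot: [-3.141, 0.189, 0.187]
contact_force: [0.0, 0.4, -1.5]
opening: 0.0139
grip_force: 59.9
6.5833 (5, [0.0019, 0.0004, 0.013, 0.0007, 0.0006, 0.0008]) TCP [0.479 0.041 0.316]
lip now [0.548  0.0537 0.0775]
```

```bash
echo '[0.002,0.0004,0.013,0.0007,0,0,0.002,0.0004,0.013,0.0007,0,0,0.002,0.0004,0.013,0.0007,0,0,0.002,0.0004,0.013,0.0007,0,0,0.002,0.0004,0.013,0.0007,0,0,0,0,0,0,0,0]' > m.json && python3 drive.py m.json; python3 sc.py box -0.014 0 .006 0 -0.45 .003 .03; echo '[0,0,0.003,0,0,0,0,0,0,0,0,0]' > m.json && python3 drive.py m.json;echo '[0,0,0.002,0,0,0,0,0,0,0,0,0]' > m.json && python3 drive.py m.json;echo '[0,0,0.002,0,0,0,0,0,0,0,0,0]' > m.json && python3 drive.py m.json; python3 sc.py box -0.014 0 .006 0 -0.45 .003 .03
```

```text
time: 7.08
tool_pos: [0.4767, 0.0393, 0.3171]
tool_rot: [-3.138, 0.187, 0.185]
contact_force: [-0.7, 0.3, -0.9]
opening: 0.0138
grip_force: 59.9
7.0833 (3, [0.0013, -0.0002, 0.0023, -0.0, 0.0004, 0.0006]) TCP [0.479 0.041 0.31 ]
lip now [0.5438 0.0511 0.0135]
time: 7.25
tool_pos: [0.4776, 0.0388, 0.3161]
tool_rot: [-3.139, 0.183, 0.184]
contact_force: [-0.5, -0.2, -0.9]
opening: 0.0136
grip_force: 59.9
time: 7.42
tool_pos: [0.4778, 0.0383, 0.3138]
tool_rot: [-3.139, 0.183, 0.184]
contact_force: [-1.1, 0.3, -1.3]
opening: 0.0137
grip_force: 59.9
time: 7.58
tool_pos: [0.4775, 0.0381, 0.3113]
tool_rot: [-3.139, 0.185, 0.183]
contact_force: [0.4, -0.1, -1.6]
opening: 0.0136
grip_force: 59.9
7.5833 (2, [0.0012, -0.0011, 0.0007, 0.0003, -0.0007, 0.0001]) TCP [0.479 0.041 0.31 ]
lip now [0.5454 0.0496 0.0079]
```

```bash
python3 sc.py box 0.03 0.0 .0065 0 -0.12 .012 .05
```

```text
7.5833 (7, [-0.0069, -0.0003, 0.0059, 0.0002, 0.0469, -0.0001]) TCP [0.429 0.031 0.271]
lip now [0.5454 0.0496 0.0079]
```

```bash
echo '[-0.007,-0.0003,0.006,0,0.047,0,-0.007,-0.0003,0.006,0,0.047,0,-0.007,-0.0003,0.006,0,0.047,0]' > m.json && python3 drive.py m.json;  echo '[-0.007,-0.0003,0.006,0,0.047,0,-0.007,-0.0003,0.006,0,0.047,0,-0.007,-0.0003,0.006,0,0.047,0,-0.007,-0.0003,0.006,0,0.047,0,0,0,0,0,0,0]' > m.json && python3 drive.py m.json; python3 sc.py box 0.03 0.0 .0065 0 -0.12 .012 .05
python3 - <<'E'
from cell import robot
import numpy as np,cv2
c=robot.read_camera("wrist");t=robot.read_camera("top")
cv2.imwrite("pics/p2.png",np.hstack([c["image"][:,100:420],cv2.resize(t["image"][100:260,180:300],None,fx=2.4,fy=2.4)])[...,::-1])
E
```

```text
time: 7.83
tool_pos: [0.4544, 0.0347, 0.2963]
tool_rot: [-3.139, 0.041, 0.183]
contact_force: [-0.7, 0.1, -0.9]
opening: 0.0135
grip_force: 59.9
time: 8.25
tool_pos: [0.4257, 0.031, 0.2707]
tool_rot: [-3.138, -0.142, 0.182]
contact_force: [-1.1, 0.5, -2.0]
opening: 0.0134
grip_force: 59.9
8.25 (1, [0.0037, 0.0005, -0.0003, 0.0005, 0.0017, -0.0012]) TCP [0.429 0.031 0.271]
lip now [0.5858 0.0597 0.0054]
```

View pics/p2.png

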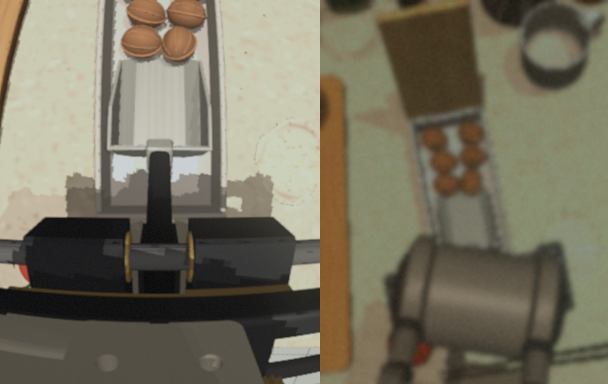

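Wrist view: four of the nuts lie directly ahead of the lip (row 60), all six still in the far half, scoop straight in the box. I'll feel for the floor, then push.

```bash
for i in 1 2 3; do echo '[0,0,0.0012,0,0,0,0,0,0,0,0,0]' > m.json && python3 drive.py m.json | egrep "pos|force"; done; python3 sc.py box 0.045 0.0 .004 0 -0.12 .005 .05
```

```text
tool_pos: [0.4283, 0.031, 0.2707]
contact_force: [0.1, 0.5, -1.4]
grip_force: 59.9
tool_pos: [0.4283, 0.0311, 0.2695]
contact_force: [0.7, -0.3, -0.4]
grip_force: 59.9
tool_pos: [0.4283, 0.0311, 0.2686]
contact_force: [-2.9, -0.7, 5.9]
grip_force: 59.9
8.85 (4, [0.004, 0.0, 0.0005, 0.0005, -0.0004, -0.0002]) TCP [0.444 0.034 0.269]
lip now [0.5893 0.0596 0.0038]
```

```bash
for i in 1; do echo '[0.006,0,0.0007,0,0,0,0.006,0,0.0007,0,0,0,0.006,0,0.0007,0,0,0,0,0,0,0,0,0]' > m.json && python3 drive.py m.json | egrep "pos|rot|force"; echo '[0.006,0,0.0008,0,0,0,0.006,0,0.0008,0,0,0,0.006,0,0.0008,0,0,0,0,0,0,0,0,0]' > m.json && python3 drive.py m.json | egrep "pos|rot|force"; done; python3 sc.py box 0.1 0.0 .004 0 -0.12 .006 .05
```

```text
tool_pos: [0.4469, 0.0345, 0.269]
tool_rot: [-3.139, -0.146, 0.183]
contact_force: [0.9, 0.5, 0.5]
grip_force: 59.9
tool_pos: [0.4645, 0.0378, 0.2691]
tool_rot: [-3.139, -0.146, 0.183]
contact_force: [1.2, 0.2, 0.6]
grip_force: 59.9
9.5167 (6, [0.0057, -0.0, 0.0008, 0.0003, -0.0003, -0.0001]) TCP [0.498 0.044 0.269]
lip now [0.6255 0.0664 0.0043]
```

```bash
echo '[0.006,0,0.0009,0,0,0,0.006,0,0.0009,0,0,0,0.006,0,0.0009,0,0,0,0,0,0,0,0,0]' > m.json && python3 drive.py m.json | egrep "pos|rot|force"; echo '[0.006,0,0.0009,0,0,0,0.006,0,0.0009,0,0,0,0,0,0,0,0,0]' > m.json && python3 drive.py m.json | egrep "pos|rot|force";echo '[0.004,0,0.0006,0,0,0,0,0,0,0,0,0]' > m.json && python3 drive.py m.json | egrep "pos|rot|force"; python3 sc.py box 0.1 0.0 .004 0 -0.12 .006 .05
python3 - <<'E'
from cell import robot
import numpy as np,cv2
c=robot.read_camera("wrist");t=robot.read_camera("top");np.savez("w3.npz",**c);np.savez("t3.npz",**t)
for nm,im,(x0,x1,y0,y1) in(("w",c["image"],(180,340,0,170)),("t",t["image"],(205,280,140,220))):
    hsv=cv2.cvtColor(im[y0:y1,x0:x1],cv2.COLOR_RGB2HSV)
    m=cv2.inRange(hsv,(5,110,60),(22,255,230));n,l,st,ce=cv2.connectedComponentsWithStats(m)
    for i in range(1,n):
        if st[i,4]>15:print(nm,st[i]+[x0,y0,0,0,0],np.round(ce[i]+[x0,y0],0))
E
```

```text
tool_pos: [0.4823, 0.0411, 0.269]
tool_rot: [-3.139, -0.146, 0.183]
contact_force: [1.7, 1.3, 0.7]
grip_force: 59.9
tool_pos: [0.4934, 0.0433, 0.2686]
tool_rot: [-3.139, -0.143, 0.182]
contact_force: [-0.8, -0.4, -1.5]
grip_force: 60.0
tool_pos: [0.4978, 0.044, 0.2683]
tool_rot: [-3.139, -0.144, 0.182]
contact_force: [0.4, -0.0, -0.9]
grip_force: 60.0
10.2667 (1, [0.0005, -0.0, -0.0006, 0.0014, 0.0001, -0.0007]) TCP [0.498 0.044 0.269]
lip now [0.6583 0.0726 0.0033]
w [ 217   35   86  109 6854] [260.  89.]
t [214 140  33   9 176] [228. 143.]
t [225 150  21  19 286] [235. 160.]
```

```bash
echo '[0.004,0,0.0004,0,0,0,0,0,0,0,0,0]' > m.json && python3 drive.py m.json | egrep "pos|rot|force"; python3 sc.py box 0.103 0.0 .006 0 0.02 .01 .04
```

```text
tool_pos: [0.5018, 0.0448, 0.2686]
tool_rot: [-3.139, -0.144, 0.182]
contact_force: [-1.2, -0.0, -1.5]
grip_force: 60.0
10.5333 (5, [-0.008, 0.0, 0.003, 0.0004, 0.028, -0.0002]) TCP [0.466 0.038 0.246]
lip now [0.6623 0.0733 0.0036]
```

```bash
echo '[-0.008,0,0.003,0,0.028,0,-0.008,0,0.003,0,0.028,0,-0.008,0,0.003,0,0.028,0,-0.008,0,0.0025,0,0.028,0,-0.008,0,0.0025,0,0.028,0,0,0,0,0,0,0]' > m.json && python3 drive.py m.json | egrep "pos|rot|force"; python3 sc.py box 0.097 0.0 .042 0 0.38 .015 .05
```

```text
tool_pos: [0.464, 0.0381, 0.2461]
tool_rot: [-3.138, -0.282, 0.181]
contact_force: [-0.1, -0.9, -2.3]
grip_force: 60.0
11.0333 (8, [-0.0113, 0.0001, 0.0014, 0.0003, 0.0453, -0.0003]) TCP [0.39  0.024 0.196]
lip now [0.6588 0.0732 0.006 ]
```

```bash
python3 sc.py box 0.096 0.0 .065 0 0.36 .015 .05
```

```text
11.0333 (7, [-0.0108, 0.0001, -0.0018, 0.0003, 0.0489, -0.0004]) TCP [0.392 0.024 0.225]
lip now [0.6588 0.0732 0.006 ]
```

```bash
echo '[-0.0108,0,-0.0008,0,0.049,0,-0.0108,0,-0.0008,0,0.049,0,-0.0108,0,-0.0018,0,0.049,0,-0.0108,0,-0.0018,0,0.049,0,-0.0108,0,-0.0018,0,0.049,0,-0.0108,0,-0.0028,0,0.049,0,-0.0108,0,-0.0028,0,0.049,0,0,0,0,0,0,0]' > m.json && python3 drive.py m.json | egrep "pos|rot|force"; python3 sc.py box 0.09 0.0 .18 0 0.36 .03 .05
python3 - <<'E'
from cell import robot
import numpy as np,cv2
c=robot.read_camera("wrist");np.savez("w4.npz",**c)
hsv=cv2.cvtColor(c["image"][0:170,180:340],cv2.COLOR_RGB2HSV)
m=cv2.inRange(hsv,(5,110,60),(22,255,230));n,l,st,ce=cv2.connectedComponentsWithStats(m)
for i in range(1,n):
    if st[i,4]>15:print(st[i]+[180,0,0,0,0],np.round(ce[i]+[180,0],0))
E
```

```text
tool_pos: [0.41, 0.0118, 0.251]
tool_rot: [-3.099, -0.561, 0.178]
contact_force: [-0.5, 0.9, -3.1]
grip_force: 59.9
11.7 (4, [0.008, -0.0044, -0.0213, -0.0086, 0.0158, -0.0013]) TCP [0.386 0.023 0.34 ]
lip now [0.6604 0.0674 0.0748]
[ 217    0   87  144 7646] [260.  83.]
[274   0  29  22 195] [287.   7.]
```

```bash
python3 - <<'E'
from cell import robot
import numpy as np
s=robot.observe();print(np.round(s["qpos"],3),s["time"])
E
echo '[0.006,0,-0.01,0,0,0,0.012,0,-0.02,0,0,0,0.012,0,-0.02,0,0,0,0.012,0,-0.02,0,0,0,0.012,0,-0.02,0,0,0,0.006,0,-0.01,0,0,0,0,0,0,0,0,0]' > m.json && python3 drive.py m.json | egrep "pos|rot|force"
python3 sc.py box 0.09 0.0 .2 0 0.3 .03 .05
python3 - <<'E'
from cell import robot
import numpy as np,cv2
s=robot.observe();print(np.round(s["qpos"],3),s["time"])
c=robot.read_camera("wrist");t=robot.read_camera("top")
cv2.imwrite("pics/p3.png",np.hstack([c["image"][:,100:420],cv2.resize(t["image"][100:260,180:300],None,fx=2.4,fy=2.4)])[...,::-1])
E
```

```text
[-0.249  0.299  2.229  1.172  0.284  0.043] 11.75
tool_pos: [0.4101, 0.0074, 0.3681]
tool_rot: [-3.104, -0.563, 0.18]
contact_force: [-0.2, 0.4, -1.1]
grip_force: 60.0
12.3333 (1, [-0.0051, -0.02, -0.0114, -0.0309, 0.0006, -0.0018]) TCP [0.396 0.025 0.375]
lip now [0.6611 0.0622 0.1927]
[-0.261  0.064  2.068  0.512  0.565  0.744] 12.3333
```

View pics/p3.png

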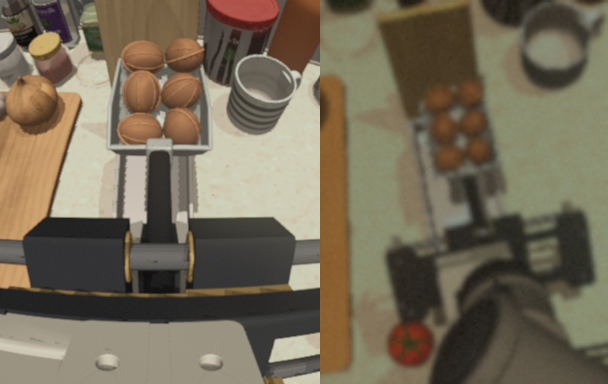

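All six nuts sit in the trough (rows 40–145) with the scoop clear of the box. Next I'll carry it to the bowl.

```bash
python3 sc.py 0.498 -.339 .19 -.5 .28 .03 .05
python3 - <<'E'
from h import *
a=dict(np.load("top0.npz"));g=cv2.cvtColor(a["image"],cv2.COLOR_RGB2GRAY)
k=cv2.resize(g[150:230,345:425],None,fx=4,fy=4,interpolation=cv2.INTER_CUBIC)
for p2 in(40,30):
  r=cv2.HoughCircles(cv2.GaussianBlur(k,(5,5),0),cv2.HOUGH_GRADIENT,1.5,80,param1=80,param2=p2,minRadius=60,maxRadius=95)
  if r is not None:
    for u,v,q in r[0]:U,V=345+u/4,150+v/4;print(U,V,q/4,ray(a,U,V,.052),ray(a,U,V,.052)-ray(a,U+q/4,V,.052))
E
```

```text
12.4333 (15, [-0.0053, 0.0164, -0.0041, -0.0262, -0.0, 0.0388]) TCP [ 0.276 -0.217  0.371]
lip now [0.6592 0.0633 0.1884]
```

```bash
python3 sc.py 0.528 -.353 .19 -.5 .22 .03 .05
```

```text
12.4333 (15, [-0.0024, 0.0173, -0.0034, -0.025, -0.0039, 0.0396]) TCP [ 0.316 -0.236  0.385]
lip now [0.6592 0.0633 0.1884]
```

```bash
echo '[-0.0004,0.003,-0.0006,-0.004,-0.0007,0.0066,-0.0008,0.006,-0.0012,-0.008,-0.0014,0.013,-0.0012,0.0087,-0.0017,-0.0125,-0.002,0.0198,-0.0012,0.0087,-0.0017,-0.0125,-0.002,0.0198,-0.0012,0.0087,-0.0017,-0.0125,-0.002,0.0198,-0.0012,0.0087,-0.0017,-0.0125,-0.002,0.0198,-0.0012,0.0087,-0.0017,-0.0125,-0.002,0.0198,-0.0012,0.0087,-0.0017,-0.0125,-0.002,0.0198]' > m.json && python3 drive.py m.json | egrep "pos|rot"
echo '[-0.0012,0.0087,-0.0017,-0.0125,-0.002,0.0198,-0.0012,0.0087,-0.0017,-0.0125,-0.002,0.0198,-0.0012,0.0087,-0.0017,-0.0125,-0.002,0.0198,-0.0012,0.0087,-0.0017,-0.0125,-0.002,0.0198,-0.0012,0.0087,-0.0017,-0.0125,-0.002,0.0198,-0.0012,0.0087,-0.0017,-0.0125,-0.002,0.0198,-0.0012,0.0087,-0.0017,-0.0125,-0.002,0.0198,-0.0012,0.0087,-0.0017,-0.0125,-0.002,0.0198]' > m.json && python3 drive.py m.json | egrep "pos|rot"
echo '[-0.0012,0.0087,-0.0017,-0.0125,-0.002,0.0198,-0.0012,0.0087,-0.0017,-0.0125,-0.002,0.0198,-0.0012,0.0087,-0.0017,-0.0125,-0.002,0.0198,-0.0012,0.0087,-0.0017,-0.0125,-0.002,0.0198,-0.0012,0.0087,-0.0017,-0.0125,-0.002,0.0198,-0.0008,0.006,-0.0012,-0.008,-0.0014,0.013,-0.0004,0.003,-0.0006,-0.004,-0.0007,0.0066]' > m.json && python3 drive.py m.json | egrep "pos|rot|force"
python3 sc.py 0.528 -.353 .19 -.5 .22 .015 .02
```

```text
tool_pos: [0.4036, -0.056, 0.3688]
tool_rot: [-3.102, -0.54, 0.015]
tool_pos: [0.3853, -0.1246, 0.3735]
tool_rot: [-3.11, -0.518, -0.167]
tool_pos: [0.3633, -0.1737, 0.3777]
tool_rot: [-3.118, -0.503, -0.303]
contact_force: [0.1, 0.1, -1.5]
grip_force: 60.0
14.35 (11, [-0.0012, 0.0069, -0.0015, -0.0103, -0.0015, 0.0161]) TCP [ 0.316 -0.236  0.385]
lip now [ 0.5993 -0.2422  0.1868]
```

```bash
echo '[-0.0006,0.0035,-0.0008,-0.005,-0.0008,0.008,-0.0012,0.007,-0.0015,-0.0103,-0.0015,0.016,-0.0012,0.007,-0.0015,-0.0103,-0.0015,0.016,-0.0012,0.007,-0.0015,-0.0103,-0.0015,0.016,-0.0012,0.007,-0.0015,-0.0103,-0.0015,0.016,-0.0012,0.007,-0.0015,-0.0103,-0.0015,0.016,-0.0012,0.007,-0.0015,-0.0103,-0.0015,0.016,-0.0012,0.007,-0.0015,-0.0103,-0.0015,0.016]' > m.json && python3 drive.py m.json | egrep "pos|rot"
echo '[-0.0012,0.007,-0.0015,-0.0103,-0.0015,0.016,-0.0012,0.007,-0.0015,-0.0103,-0.0015,0.016,-0.0012,0.007,-0.0015,-0.0103,-0.0015,0.016,-0.0006,0.0035,-0.0008,-0.005,-0.0008,0.008,0,0,0,0,0,0]' > m.json && python3 drive.py m.json | egrep "pos|rot|force"
python3 sc.py 0.528 -.353 .12 -.5 .15 .015 .02
python3 - <<'E'
from cell import robot
from h import *
s=robot.observe();print(np.round(s["qpos"],2))
c=robot.read_camera("wrist");np.savez("w5.npz",**c);t=robot.read_camera("top");np.savez("t5.npz",**t);np.savez("s5.npz",**robot.read_camera("scene"))
cv2.imwrite("pics/p4.png",np.hstack([c["image"][:,80:440],cv2.resize(t["image"][140:268,315:435],None,fx=3,fy=3)])[...,::-1])
hsv=cv2.cvtColor(c["image"][0:170,180:340],cv2.COLOR_RGB2HSV)
m=cv2.inRange(hsv,(5,110,60),(22,255,230));n,l,st,ce=cv2.connectedComponentsWithStats(m)
for i in range(1,n):
    if st[i,4]>15:print(st[i]+[180,0,0,0,0],np.round(ce[i]+[180,0],0))
E
```

```text
tool_pos: [0.3326, -0.2183, 0.3824]
tool_rot: [-3.13, -0.489, -0.439]
tool_pos: [0.3163, -0.2375, 0.385]
tool_rot: [-3.137, -0.484, -0.502]
contact_force: [1.3, 0.1, -2.2]
grip_force: 60.0
15.4333 (4, [-0.0028, -0.0003, 0.0134, -0.0001, -0.0174, 0.0004]) TCP [ 0.329 -0.243  0.332]
lip now [ 0.5284 -0.3543  0.1895]
[-0.91  0.02  2.04  0.31  0.66  0.96]
[266  39  37  32 895] [284.  54.]
[ 217   42   85  102 5594] [256.  99.]
```

View pics/p4.png

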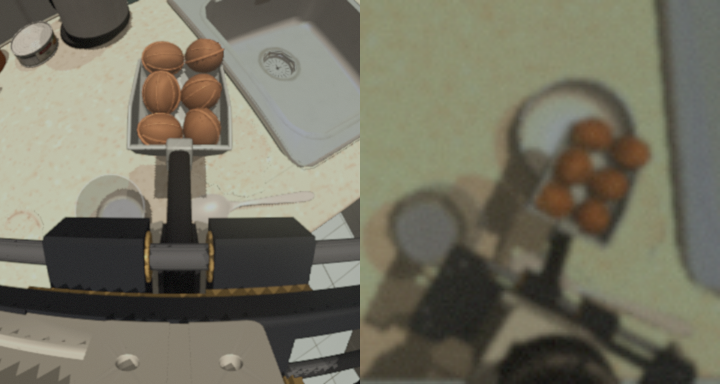

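The wrist view shows all six nuts still in the scoop. In the top view the bowl rim runs from (513,135) to (632,135) in the right-hand panel, tumbler at (427,227). That was the last of the ten pictures, so checks from here on will be numeric. Refining the bowl centre.

Run:
```python
from h import *
a=dict(np.load("top0.npz"));t=dict(np.load("t5.npz"))
hsv=cv2.cvtColor(a["image"],cv2.COLOR_RGB2HSV)[155:220,355:415]
for S in(25,35,42):
    m=(hsv[...,1]<S).astype('uint8');n,l,st,ce=cv2.connectedComponentsWithStats(m);i=l[30,30]
    cn=max(cv2.findContours((l==i).astype('uint8'),0,1)[0],key=len);(u,v),r=cv2.minEnclosingCircle(cn);e=cv2.fitEllipse(cv2.convexHull(cn))
    print(S,st[i]+[355,155,0,0,0],(u+355,v+155,r),e[0][0]+355,e[0][1]+155,e[1],np.round(ray(a,e[0][0]+355,e[0][1]+155,.052),4))
print("rim by eye",ray(a,385.8,187.3,.052))
print("lip proj",proj(t,[.5284,-.3543,.19]))
hs=cv2.cvtColor(t["image"],cv2.COLOR_RGB2HSV)[160:225,360:420]
m=cv2.inRange(hs,(5,110,60),(22,255,230));n,l,st,ce=cv2.connectedComponentsWithStats(m)
for i in range(1,n):
    if st[i,4]>20:print("nuts",st[i]+[360,160,0,0,0],ce[i]+[360,160])
# stereo with scene: bowl white mask
s=dict(np.load("scene0.npz"));h=cv2.cvtColor(s["image"],cv2.COLOR_RGB2HSV);print("bowl proj in scene",proj(s,[.548,-.369,.052]))
```

```text
25 [371 176  25  20 324] (383.0, 185.0, 12.16562557220459) 383.46374702453613 184.88172340393066 (19.29909896850586, 23.670703887939453) [ 0.5533 -0.3633  0.052 ]
35 [368 173  30  27 556] (381.8714294433594, 185.15714263916016, 15.609109878540039) 381.3745231628418 185.91157341003418 (26.240550994873047, 31.3366641998291) [ 0.5503 -0.3571  0.052 ]
42 [367 166  35  39 836] (386.5, 185.0, 20.155742645263672) 383.6733169555664 186.56060409545898 (30.897192001342773, 41.21411895751953) [ 0.5483 -0.3636  0.052 ]
rim by eye [ 0.5460457 -0.3695798  0.052    ]
lip proj (np.float64(397.4436285730728), np.float64(183.91521916544608))
nuts [374 180  37  38 623] [391.65168539 197.99357945]
bowl proj in scene (np.float64(289.89564535748855), np.float64(161.8438176526038))
```

```bash
python3 sc.py 0.524 -.355 .08 -.5 .12 .012 .02
```

```text
15.5833 (8, [-0.0026, 0.0005, 0.0107, -0.0002, -0.0124, 0.0004]) TCP [ 0.33  -0.248  0.299]
lip now [ 0.529  -0.3531  0.1892]
```

```bash
echo '[-0.0013,0.0003,0.0054,0,-0.006,0,-0.0026,0.0005,0.0107,0,-0.0124,0,-0.0026,0.0005,0.0107,0,-0.0124,0,-0.0026,0.0005,0.0107,0,-0.0124,0,-0.0026,0.0005,0.0107,0,-0.0124,0,-0.0026,0.0005,0.0107,0,-0.0124,0,-0.0026,0.0005,0.0107,0,-0.0124,0,-0.0026,0.0005,0.0107,0,-0.0124,0]' > m.json && python3 drive.py m.json |egrep "pos|force"; echo '[-0.0013,0.0003,0.0054,0,-0.006,0,0,0,0,0,0,0]' > m.json && python3 drive.py m.json |egrep "pos|force"; python3 sc.py 0.524 -.355 .075 -.5 -0.15 .03 .03; python3 sc.py 0.524 -.355 .075 -.5 -0.65 .03 .03
```

```text
tool_pos: [0.33, -0.2481, 0.3026]
contact_force: [0.2, 0.6, -1.9]
grip_force: 60.0
tool_pos: [0.3304, -0.2486, 0.297]
contact_force: [0.6, 0.6, -1.8]
grip_force: 60.0
16.4167 (9, [0.0084, -0.0001, -0.0034, -0.0003, -0.0297, 0.0005]) TCP [ 0.388 -0.28   0.345]
lip now [ 0.5243 -0.3545  0.0778]
16.4167 (26, [0.0084, -0.0, -0.0035, -0.0001, -0.0295, 0.0003]) TCP [ 0.519 -0.351  0.386]
lip now [ 0.5243 -0.3545  0.0778]
```

```bash
cat > nuts.py <<'E'
from cell import robot
from h import *
c=robot.read_camera("wrist")
hsv=cv2.cvtColor(c["image"][0:150,180:340],cv2.COLOR_RGB2HSV)
m=cv2.inRange(hsv,(5,110,60),(22,255,230));n,l,st,ce=cv2.connectedComponentsWithStats(m)
print([ (st[i]+[180,0,0,0,0]).tolist() for i in range(1,n) if st[i,4]>60])
E
echo '[0.0084,0,-0.0035,0,-0.0295,0,0.0084,0,-0.0035,0,-0.0295,0,0.0084,0,-0.0035,0,-0.0295,0,0.0084,0,-0.0035,0,-0.0295,0,0.0084,0,-0.0035,0,-0.0295,0,0.0084,0,-0.0035,0,-0.0295,0,0.0084,0,-0.0035,0,-0.0295,0]' > m.json && python3 drive.py m.json |egrep "pos|force"; python3 nuts.py
echo '[0.0042,0,-0.0017,0,-0.0148,0,0.0042,0,-0.0017,0,-0.0148,0,0.0042,0,-0.0017,0,-0.0148,0,0.0042,0,-0.0017,0,-0.0148,0,0.0042,0,-0.0017,0,-0.0148,0,0.0042,0,-0.0017,0,-0.0148,0]' > m.json && python3 drive.py m.json |egrep "pos|force"; python3 nuts.py;python3 sc.py 0.524 -.355 .072 -.5 -0.65 .03 .03
```

```text
tool_pos: [0.3738, -0.2724, 0.3399]
contact_force: [-0.3, -0.4, -2.8]
grip_force: 60.0
[[217, 34, 86, 110, 6746]]
tool_pos: [0.3941, -0.2835, 0.353]
contact_force: [-0.4, -0.1, -1.1]
grip_force: 60.0
[[240, 20, 60, 38, 1319], [218, 56, 80, 77, 3157]]
17.6 (16, [0.0085, -0.0001, -0.0032, -0.0001, -0.0298, 0.0004]) TCP [ 0.519 -0.351  0.383]
lip now [ 0.525  -0.3556  0.0801]
```

```bash
echo '[0,0,0.002,0,0,0,0,0,0.002,0,0,0,0,0,0.001,0,0,0]' > m.json && python3 drive.py m.json |egrep "pos"; python3 nuts.py
echo '[0.0042,0,-0.0017,0,-0.0148,0,0.0042,0,-0.0017,0,-0.0148,0,0.0042,0,-0.0017,0,-0.0148,0,0,0,0,0,0,0]' > m.json && python3 drive.py m.json |egrep "pos|force"; python3 nuts.py;python3 sc.py 0.524 -.355 .075 -.5 -0.65 .03 .03
```

```text
tool_pos: [0.3942, -0.2834, 0.3472]
[[219, 18, 92, 92, 4036]]
tool_pos: [0.4061, -0.2902, 0.3544]
contact_force: [1.2, -0.3, -1.3]
grip_force: 60.0
[[220, 0, 89, 56, 2976]]
18.2833 (15, [0.0081, -0.0001, -0.0036, -0.0001, -0.0288, 0.0005]) TCP [ 0.519 -0.351  0.386]
lip now [ 0.5253 -0.3555  0.0743]
```

```bash
echo '[0.0081,0,-0.0037,0,-0.0288,0,0.0081,0,-0.0037,0,-0.0288,0,0.0081,0,-0.0037,0,-0.0288,0,0.0081,0,-0.0037,0,-0.0288,0,0.0081,0,-0.0037,0,-0.0288,0,0.0081,0,-0.0037,0,-0.0288,0,0.0081,0,-0.0037,0,-0.0288,0,0,0,0,0,0,0]' > m.json && python3 drive.py m.json |egrep "pos|force"; python3 nuts.py;python3 sc.py 0.50 -.342 .17 -.5 -0.3 .03 .06
python3 - <<'E'
from cell import robot
from h import *
t=robot.read_camera("top");np.savez("t6.npz",**t)
hs=cv2.cvtColor(t["image"],cv2.COLOR_RGB2HSV)[150:250,340:440]
m=cv2.inRange(hs,(5,110,60),(22,255,230));n,l,st,ce=cv2.connectedComponentsWithStats(m)
for i in range(1,n):
    if st[i,4]>10:print("nuts",st[i]+[340,150,0,0,0],np.round(ray(t,*(ce[i]+[340,150]),.03),3))
E
```

```text
tool_pos: [0.4568, -0.3177, 0.3772]
contact_force: [-1.5, 0.3, -1.3]
grip_force: 60.0
[[221, 0, 75, 56, 2893]]
19.0 (4, [-0.0176, -0.0002, -0.0192, -0.0001, 0.03, 0.0015]) TCP [ 0.401 -0.287  0.46 ]
lip now [ 0.5242 -0.3547  0.0755]
nuts [374 175  25  15 197] [ 0.569 -0.376  0.03 ]
```

```bash
echo '[-0.0025,0,-0.015,0,0,0,-0.005,0,-0.03,0,0,0,-0.005,0,-0.03,0,0,0,-0.005,0,-0.03,0,0,0,0,0,0,0,0,0]' > m.json && python3 drive.py m.json |egrep "pos|force"; python3 sc.py .56 -.08 .2 -.2 0 .035 .08; python3 nuts.py
python3 - <<'E'
from cell import robot
from h import *
for nm,f in(("wrist",1),("top",0)):
    t=robot.read_camera(nm);np.savez(nm+"7.npz",**t)
    hs=cv2.cvtColor(t["image"],cv2.COLOR_RGB2HSV)
    m=cv2.inRange(hs,(5,110,60),(22,255,230));n,l,st,ce=cv2.connectedComponentsWithStats(m)
    for i in range(1,n):
        if st[i,4]>25:
            p=ray(t,*ce[i],.04,f)
            if np.hypot(p[0]-.55,p[1]+.37)<.3:print(nm,st[i],np.round(p,3))
E
```

```text
tool_pos: [0.4543, -0.3168, 0.4899]
contact_force: [-1.0, -0.2, -0.9]
grip_force: 60.0
19.4667 (9, [-0.0198, -0.0256, 0.0044, 0.0022, 0.0451, -0.033]) TCP [ 0.37  -0.04   0.444]
lip now [ 0.5245 -0.3564  0.1894]
[[231, 14, 54, 41, 1316]]
wrist [ 231   12   54   43 1374] [ 0.56  -0.377  0.04 ]
top [393 175   7   6  30] [ 0.577 -0.406  0.04 ]
```

```bash
echo '[-0.0198,-0.0256,0.0044,0.002,0.045,-0.033,-0.0198,-0.0256,0.0044,0.002,0.045,-0.033,-0.0198,-0.0256,0.0044,0.002,0.045,-0.033,-0.0198,-0.0256,0.0044,0.002,0.045,-0.033,-0.0198,-0.0256,0.0044,0.002,0.045,-0.033,-0.0198,-0.0256,0.0044,0.002,0.045,-0.033,-0.0198,-0.0256,0.0044,0.002,0.045,-0.033,-0.0198,-0.0256,0.0044,0.002,0.045,-0.033]' > m.json && python3 drive.py m.json |egrep "pos|rot|force"; echo '[-0.0198,-0.0256,0.0044,0.002,0.045,-0.033,0,0,0,0,0,0]' > m.json && python3 drive.py m.json |egrep "pos|rot|force"
python3 sc.py .5666 .3294 .12 -.19 0 .035 .08;  python3 nuts.py
python3 - <<'E'
from cell import robot
from h import *
t=robot.read_camera("top");np.savez("t8.npz",**t)
hs=cv2.cvtColor(t["image"],cv2.COLOR_RGB2HSV)
m=cv2.inRange(hs,(5,110,60),(22,255,230));n,l,st,ce=cv2.connectedComponentsWithStats(m)
for i in range(1,n):
    p=ray(t,*ce[i],.04)
    if st[i,4]>8 and .35<p[0]<.78 and -.6<p[1]<.18:print(st[i],np.round(p,3))
print("in-bowl area extents")
m2=m[160:212,360:412];ys,xs=np.where(m2>0)
d=[np.hypot(*(ray(t,x+360,y+160,.045)[:2]-[.55,-.3695])) for x,y in zip(xs,ys)];print(len(d),max(d))
hsv=hs[155:220,355:415];k=((hsv[...,1]<42)|(m[155:220,355:415]>0)).astype('uint8');n,l,st,ce=cv2.connectedComponentsWithStats(k);i=1+st[1:,4].argmax();cn=max(cv2.findContours((l==i).astype('uint8'),0,1)[0],key=len);(u,v),r=cv2.minEnclosingCircle(cn);print(u+355,v+155,r)
E
```

```text
tool_pos: [0.3843, -0.0666, 0.4496]
tool_rot: [-3.127, -0.207, -0.237]
contact_force: [1.0, 0.4, -1.1]
grip_force: 60.0
tool_pos: [0.37, -0.0349, 0.4402]
tool_rot: [-3.131, -0.248, -0.2]
contact_force: [-1.8, -0.1, -2.9]
grip_force: 60.0
20.45 (12, [-0.0074, -0.0329, 0.0049, -0.0004, 0.0014, -0.0006]) TCP [0.377 0.367 0.364]
lip now [ 0.5561 -0.0714  0.1934]
[]
[ 204  100   42   48 1394] [0.756 0.094 0.04 ]
[374 175  26  24 389] [ 0.554 -0.375  0.04 ]
[208 234  19  19 271] [0.392 0.12  0.04 ]
in-bowl area extents
389 0.04938168757014913
386.7403259277344 184.50814628601074 13.880142211914062
```

```bash
echo '[-0.0074,-0.033,0.0049,0,0.0014,0,-0.0074,-0.033,0.0049,0,0.0014,0,-0.0074,-0.033,0.0049,0,0.0014,0,-0.0074,-0.033,0.0049,0,0.0014,0,-0.0074,-0.033,0.0049,0,0.0014,0,-0.0074,-0.033,0.0049,0,0.0014,0,-0.0074,-0.033,0.0049,0,0.0014,0,-0.0074,-0.033,0.0049,0,0.0014,0]' > m.json && python3 drive.py m.json |egrep "pos|force"; echo '[-0.0074,-0.033,0.0049,0,0.0014,0,-0.0074,-0.033,0.0049,0,0.0014,0,-0.0074,-0.033,0.0049,0,0.0014,0,-0.0074,-0.033,0.0049,0,0.0014,0,0,0,0,0,0,0,0,0,0,0,0,0]' > m.json && python3 drive.py m.json |egrep "pos|force"
python3 sc.py .5666 .3294 .025 -.19 0 .025 .05
```

```text
tool_pos: [0.3813, 0.2308, 0.3916]
contact_force: [0.9, 0.0, -1.2]
grip_force: 59.9
tool_pos: [0.3849, 0.3648, 0.3651]
contact_force: [0.4, -0.5, -1.4]
grip_force: 60.0
21.7167 (4, [-0.0084, -0.0, 0.0227, 0.0003, -0.001, -0.0024]) TCP [0.377 0.367 0.269]
lip now [0.5756 0.3255 0.1223]
```

```bash
echo '[-0.0084,0,0.0227,0,-0.001,-0.0024,-0.0084,0,0.0227,0,-0.001,-0.0024,-0.0084,0,0.0227,0,-0.001,-0.0024,-0.0084,0,0.0227,0,-0.001,-0.0024,0,0,0,0,0,0,0,0,0,0,0,0]' > m.json && python3 drive.py m.json |egrep "pos|force"
python3 sc.py .5666 .3294 .016 -.19 0 .003 .05; for i in 1 2 ; do echo '[-0.0007,0,0.0026,0,0,0,0,0,0,0,0,0,0,0,0,0,0,0]' > m.json && python3 drive.py m.json |egrep "pos|contact";done;python3 sc.py .5666 .3294 .016 -.19 0 .003 .05
```

```text
tool_pos: [0.3768, 0.365, 0.27]
contact_force: [-0.2, 0.3, -0.7]
grip_force: 60.0
22.2167 (4, [-0.0008, -0.0005, 0.0025, 0.0005, -0.0001, -0.0006]) TCP [0.377 0.367 0.26 ]
lip now [0.5667 0.3265 0.0265]
tool_pos: [0.3768, 0.3662, 0.2693]
contact_force: [0.1, 0.8, -0.8]
tool_pos: [0.3762, 0.3662, 0.2655]
contact_force: [0.3, -0.1, -0.6]
22.7167 (3, [-0.0004, -0.0003, 0.0019, -0.0004, -0.0008, -0.0005]) TCP [0.377 0.367 0.26 ]
lip now [0.5668 0.3286 0.0224]
```

```bash
for i in 1 2 3 ; do echo '[-0.0004,0,0.002,0,0,0,0,0,0,0,0,0]' > m.json && python3 drive.py m.json |egrep "pos|contact";done;python3 sc.py .5666 .3294 .016 -.19 0 .003 .05
```

```text
tool_pos: [0.3763, 0.3662, 0.263]
contact_force: [0.4, 0.1, -0.7]
tool_pos: [0.3764, 0.3662, 0.2608]
contact_force: [0.1, 0.6, -1.8]
tool_pos: [0.3766, 0.3661, 0.2588]
contact_force: [-0.1, 0.5, -1.6]
23.2167 (1, [0.0001, -0.0009, -0.0008, -0.0005, -0.0018, -0.0012]) TCP [0.377 0.367 0.26 ]
lip now [0.567  0.3284 0.0156]
```

```bash
for i in 1 2 3 ; do echo '[-0.0003,0,0.0012,0,0,0,0,0,0,0,0,0]' > m.json && python3 drive.py m.json |egrep "pos|contact" > o; cat o; done
```

```text
tool_pos: [0.3766, 0.3662, 0.2585]
contact_force: [-2.9, -1.3, 3.8]
tool_pos: [0.3765, 0.3663, 0.2581]
contact_force: [-6.0, -1.9, 10.9]
tool_pos: [0.3764, 0.3664, 0.2579]
contact_force: [-9.5, -2.6, 20.7]
```

```bash
echo '[0.0005,0,-0.0022,0,0,0,0,0,0,0,0,0]' > m.json && python3 drive.py m.json |egrep "pos|contact"; echo '[0,0,0,0,0,0,0,0,0,0,0,0,0,0,0,0,0,0,0,0,0,0,0,0,0,0,0,0,0,0,0,0,0,0,0,0,0,0,0,0,0,0,0,0,0,0,0,0]' > m.json && python3 drive.py m.json 0.08 | egrep "pos|contact|open"; python3 plan.py .376 .366 .41 -.19 .26
```

```text
tool_pos: [0.3767, 0.3664, 0.2584]
contact_force: [-3.9, 1.1, 4.7]
tool_pos: [0.3767, 0.3662, 0.2577]
contact_force: [-1.1, -0.1, -0.1]
opening: 0.0624
24.55 (4, [0.0098, -0.0, -0.0368, -0.0012, -0.0015, -0.0011])
```

```bash
cat > tip.py <<'E'
"""tip.py bx by z lean [v w]: rows to bring the fingertips to a point in the box frame"""
import sys
from plan import *
from cell import robot
a=[float(q) for q in sys.argv[1:]];BH=.186
p=np.array(a[:3]);p[:2]=np.array([.5604,.0547])+R.from_euler('z',BH).as_matrix()[:2,:2]@p[:2]
s=robot.observe();B=pose(p,BH,a[3],.178);print(s["time"],rows(cur(s),B,*a[4:]),"TCP",np.round(B[:3,3],3))
t=(cur(s)@[0,0,.178,1])[:3];q=R.from_euler('z',-BH).apply(t-[.5604,.0547,0]);print("tip now, box frame",np.round(q,4),"lean",np.round(np.arcsin(np.clip((R.from_euler('z',-BH).as_matrix()@cur(s)[:3,2])[0],-1,1)),3))
E
echo '[0.0098,0,-0.0368,0,0,0,0.0098,0,-0.0368,0,0,0,0.0098,0,-0.0368,0,0,0,0.0098,0,-0.0368,0,0,0,0.0098,0,-0.0368,0,0,0,0.0098,0,-0.0368,0,0,0,0.0098,0,-0.0368,0,0,0,0,0,0,0,0,0]' > m.json && python3 drive.py m.json | egrep "pos|open"; python3 tip.py .188 .033 .35 .3
python3 - <<'E'
from cell import robot
from h import *
t=robot.read_camera("wrist");np.savez("w9.npz",**t)
s=robot.read_camera("scene");np.savez("s9.npz",**s);t=robot.read_camera("top");np.savez("t9.npz",**t)
# compare the board area with the first picture: scoop moved?
a=dict(np.load("top0.npz"))["image"];s0=dict(np.load("scene0.npz"))["image"]
g=lambda i:cv2.cvtColor(i,cv2.COLOR_RGB2GRAY).astype(int)
d=abs(g(s0)-g(s["image"]))[235:300,110:280];print("scene diff",(d>40).sum(),d.mean())
h=lambda i:cv2.cvtColor(i,cv2.COLOR_RGB2HSV)[240:285,175:240]
for i in(s0,s["image"]):
    m=(h(i)[...,1]<90).astype('uint8');ys,xs=np.where(m);print(m.sum(),xs.mean(),ys.mean(),xs.min(),xs.max(),ys.min(),ys.max())
E
```

```text
tool_pos: [0.3746, 0.3649, 0.5327]
opening: 0.0804
25.2167 (11, [0.0272, 0.023, 0.0091, 0.0083, 0.0018, -0.0334]) TCP [0.687 0.112 0.52 ]
tip now, box frame [-0.079   0.3239  0.3615] lean 0.263
scene diff 1910 16.360180995475112
814 30.592137592137593 19.836609336609335 3 64 0 36
809 29.177997527812114 20.128553770086526 3 64 0 36
```

```bash
echo '[0.0272,0.023,0.0091,0.0083,0.0018,-0.0334,0.0272,0.023,0.0091,0.0083,0.0018,-0.0334,0.0272,0.023,0.0091,0.0083,0.0018,-0.0334,0.0272,0.023,0.0091,0.0083,0.0018,-0.0334,0.0272,0.023,0.0091,0.0083,0.0018,-0.0334,0.0272,0.023,0.0091,0.0083,0.0018,-0.0334,0.0272,0.023,0.0091,0.0083,0.0018,-0.0334,0.0272,0.023,0.0091,0.0083,0.0018,-0.0334]' > m.json && python3 drive.py m.json 0 30 | egrep "pos|open"; echo '[0.0272,0.023,0.0091,0.0083,0.0018,-0.0334,0.0272,0.023,0.0091,0.0083,0.0018,-0.0334,0.0272,0.023,0.0091,0.0083,0.0018,-0.0334,0,0,0,0,0,0,0,0,0,0,0,0]' > m.json && python3 drive.py m.json | egrep "pos|open|rot"; python3 tip.py .188 .033 .25 .3 .02 .05
```

```text
tool_pos: [0.5905, 0.1639, 0.5099]
opening: 0.0311
tool_pos: [0.6844, 0.1054, 0.5043]
tool_rot: [3.136, -0.279, 0.184]
opening: 0.0011
26.45 (5, [-0.004, -0.0013, 0.0164, 0.0013, 0.0042, -0.0004]) TCP [0.687 0.112 0.42 ]
tip now, box frame [0.1802 0.0258 0.3332] lean 0.279
```

```bash
echo '[0.008,-0.007,0.004,0,0.02,0,0,0,0,0,0,0]' > m.json && python3 drive.py m.json | egrep "pos"; python3 tip.py .19 .034 .25 .3 .02 .05
```

```text
tool_pos: [0.69, 0.1177, 0.5067]
26.6167 (5, [-0.0055, 0.0007, 0.0164, 0.001, -0.0013, 0.0005]) TCP [0.689 0.114 0.42 ]
tip now, box frame [0.1928 0.0371 0.337 ] lean 0.307
```

```bash
echo '[-0.005,0.0004,0.0164,0,0,0,-0.005,0.0004,0.0164,0,0,0,-0.005,0.0004,0.0164,0,0,0]' > m.json && python3 drive.py m.json | egrep "pos|contact";echo '[-0.005,0.0004,0.0164,0,0,0,-0.004,0,0.014,0,0,0,0,0,0,0,0,0]' > m.json && python3 drive.py m.json | egrep "pos|contact"; python3 tip.py .14 .034 .25 .3 .01 .05
```

```text
tool_pos: [0.6898, 0.1159, 0.4566]
contact_force: [-0.8, -0.2, -0.2]
tool_pos: [0.6902, 0.1152, 0.4213]
contact_force: [-0.2, -0.2, -1.0]
27.1167 (6, [-0.0082, 0.0002, -0.0023, 0.0009, -0.0, 0.0005]) TCP [0.64  0.104 0.42 ]
tip now, box frame [0.1914 0.0345 0.2512] lean 0.3
```

```bash
echo '[-0.0085,0,-0.0025,0,0,0,-0.0085,0,-0.0025,0,0,0,-0.0085,0,-0.0025,0,0,0,-0.0085,0,-0.0025,0,0,0,-0.0085,0,-0.0025,0,0,0,-0.0085,0,-0.0025,0,0,0]' > m.json && python3 drive.py m.json | egrep "pos|contact"; python3 tip.py .017 .034 .228 .3 .015 .05
```

```text
tool_pos: [0.6385, 0.1049, 0.426]
contact_force: [2.4, 0.2, 1.9]
27.6167 (9, [-0.0138, 0.0001, -0.0011, 0.0007, -0.0012, 0.0003]) TCP [0.519 0.082 0.398]
tip now, box frame [0.1405 0.0337 0.2565] lean 0.311
```

Contact (about 3 N) as expected, so I'll follow the arc.

```bash
echo '[-0.0138,0,-0.0036,0,0,0,-0.0138,0,-0.003,0,0,0,-0.0138,0,-0.002,0,0,0,-0.0138,0,-0.001,0,0,0]' > m.json && python3 drive.py m.json | egrep "pos|contact"; echo '[-0.0138,0,0,0,0,0,-0.0138,0,0,0,0,0,-0.0138,0,0,0,0,0,-0.0138,0,0.001,0,0,0,-0.0138,0,0.002,0,0,0]' > m.json && python3 drive.py m.json | egrep "pos|contact"; python3 tip.py -.044 .034 .178 .3 .015 .05
```

```text
tool_pos: [0.5837, 0.0945, 0.4182]
contact_force: [1.3, -0.0, 1.2]
tool_pos: [0.5201, 0.0822, 0.3941]
contact_force: [1.5, 0.5, 0.0]
28.3667 (6, [-0.0122, 0.0001, 0.0042, 0.0011, -0.0017, 0.0005]) TCP [0.459 0.07  0.348]
tip now, box frame [0.0199 0.0333 0.2246] lean 0.31
```

```bash
echo '[-0.0122,0,0.002,0,0,0,-0.0122,0,0.003,0,0,0,-0.0122,0,0.004,0,0,0,-0.0122,0,0.005,0,0,0,-0.0122,0,0.005,0,0,0,-0.0122,0,0.006,0,0,0]' > m.json && python3 drive.py m.json | egrep "pos|contact"; python3 tip.py -.074 .034 .125 .25 .012 .05
```

```text
tool_pos: [0.4593, 0.0704, 0.3479]
contact_force: [1.0, -0.0, 0.6]
28.8667 (5, [-0.0069, -0.0, 0.0085, 0.0014, -0.012, 0.0006]) TCP [0.438 0.066 0.297]
tip now, box frame [-0.0421  0.0329  0.1784] lean 0.31
```

```bash
echo '[-0.007,0,0.0085,0,-0.012,0,-0.007,0,0.0085,0,-0.012,0,-0.007,0,0.0085,0,-0.012,0,-0.007,0,0.0085,0,-0.012,0,-0.007,0,0.0085,0,-0.012,0]' > m.json && python3 drive.py m.json | egrep "pos|contact"; python3 tip.py -.08 .034 .065 .2 .01 .05
```

```text
tool_pos: [0.4385, 0.0653, 0.295]
contact_force: [1.2, 0.1, 0.8]
29.2833 (6, [-0.0016, -0.0002, 0.0091, 0.0011, -0.0076, 0.0002]) TCP [0.441 0.067 0.239]
tip now, box frame [-0.0747  0.0318  0.1224] lean 0.245
```

```bash
echo '[-0.0016,0,0.0091,0,-0.0076,0,-0.0016,0,0.0091,0,-0.0076,0,-0.0016,0,0.0091,0,-0.0076,0,-0.0016,0,0.0091,0,-0.0076,0,-0.0016,0,0.0091,0,-0.0076,0,-0.0016,0,0.0091,0,-0.0076,0]' > m.json && python3 drive.py m.json | egrep "pos|contact";for i in 1 2 3; do echo '[-0.0004,0,0.0025,0,0,0,0,0,0,0,0,0]' > m.json && python3 drive.py m.json | egrep "pos|contact"; done; python3 tip.py -.08 .034 .059 .2 .01 .05
```

```text
tool_pos: [0.4417, 0.0654, 0.2395]
contact_force: [0.4, 0.7, 0.4]
tool_pos: [0.4415, 0.0654, 0.237]
contact_force: [-0.6, -0.3, -0.4]
tool_pos: [0.4418, 0.0655, 0.2357]
contact_force: [-3.1, 0.6, 2.6]
tool_pos: [0.4417, 0.0655, 0.2347]
contact_force: [-9.5, -1.6, 23.8]
30.2833 (1, [-0.001, -0.0015, 0.0011, 0.0071, -0.0026, 0.0013]) TCP [0.441 0.067 0.233]
tip now, box frame [-0.0788  0.0313  0.0604] lean 0.203
```

The force rises sharply at the rim height, so the lid is shut. I'll retract and check numerically.

```bash
echo '[0.004,0,-0.02,0,0,0,0.008,0,-0.036,0,0,0,0.008,0,-0.036,0,0,0,0.008,0,-0.036,0,0,0,0,-0.04,0,0,0,0,-0.01,-0.04,0,0,0,0,-0.01,-0.04,0,0,0,0,0,0,0,0,0,0]' > m.json && python3 drive.py m.json | egrep "pos|contact"
python3 - <<'E'
from cell import robot
from h import *
t=robot.read_camera("top");s=robot.read_camera("scene");w=robot.read_camera("wrist")
box=lambda x,y:np.array([.5604,.0547])+R.from_euler('z',.186).as_matrix()[:2,:2]@[x,y]
hs=cv2.cvtColor(t["image"],cv2.COLOR_RGB2HSV)
m=cv2.inRange(hs,(8,90,40),(24,255,255));sub=np.zeros_like(m);sub[95:235,195:275]=m[95:235,195:275]
n,l,st,ce=cv2.connectedComponentsWithStats(sub);i=1+st[1:,4].argmax()
cn=max(cv2.findContours((l==i).astype('uint8'),0,1)[0],key=len);bp=cv2.boxPoints(cv2.minAreaRect(cn))
print("lid blob",st[i]);B=R.from_euler('z',-.186).as_matrix()[:2,:2]
for q in bp:print(np.round(B@(ray(t,*q,.059)[:2]-[.5604,.0547]),3))
for nm,c in(("scene",s),):
  h2=cv2.cvtColor(c["image"],cv2.COLOR_RGB2HSV)
  for p in((-.1225,.04),(-.1225,-.04)):
    for z in(.059,.08):
      u,v=proj(c,[*box(*p),z]);print(nm,p,z,round(u),round(v),h2[int(v)+2,int(u)] if 0<=v<380 and 0<=u<510 else "")
k=cv2.inRange(hs,(5,110,60),(22,255,230))[160:212,360:412];ys,xs=np.where(k>0)
print("bowl nuts",len(xs),np.round(ray(t,xs.mean()+360,ys.mean()+160,.04),3))
for a in("scene0",):
  s0=dict(np.load(a+".npz"))["image"]
  for i in(s0,s["image"]):
    mm=(cv2.cvtColor(i,cv2.COLOR_RGB2HSV)[240:285,175:240][...,1]<90);ys,xs=np.where(mm);print("scoop px",mm.sum(),xs.mean(),ys.mean())
  t0=dict(np.load("top0.npz"))["image"].astype(int)
  for nm,(u,v) in dict(tumbler=(338,215),onion=(168,144),garlic=(140,145),tomato=(218,243),bowl=(385,186)).items():print(nm,abs(t0[v-12:v+12,u-12:u+12]-t["image"][v-12:v+12,u-12:u+12].astype(int)).mean().round(1))
np.savez("t10.npz",**t)
E
```

```text
tool_pos: [0.399, 0.1856, 0.3594]
contact_force: [-0.9, 0.3, -0.9]
lid blob [ 217  146   44   82 1492]
[0.116 0.05 ]
[ 0.113 -0.052]
[-0.125 -0.044]
[-0.122  0.054]
scene (-0.1225, 0.04) 0.059 271 214 [21 36 91]
scene (-0.1225, 0.04) 0.08 272 207 [ 24 124 245]
scene (-0.1225, -0.04) 0.059 277 202 [ 26  39 246]
scene (-0.1225, -0.04) 0.08 277 196 [ 26  42 247]
bowl nuts 394 [ 0.554 -0.375  0.04 ]
scoop px 814 30.592137592137593 19.836609336609335
scoop px 822 29.530413625304135 19.99270072992701
tumbler 2.3
onion 2.9
garlic 2.5
tomato 32.0
bowl 56.1
```

Run:
```python
from cell import robot
from h import *
s=robot.read_camera("scene");s0=dict(np.load("scene0.npz"));t=dict(np.load("t10.npz"));t0=dict(np.load("top0.npz"))
for nm,a in(("s0",s0),("s",s),("t0",t0),("t",t)):
    h=cv2.cvtColor(a["image"],cv2.COLOR_RGB2HSV);m=(((h[...,0]<7)|(h[...,0]>174))&(h[...,1]>150)&(h[...,2]>60)).astype('uint8')
    (x0,x1,y0,y1)=(255,300,215,255) if nm[0]=='s' else (205,232,230,256)
    ys,xs=np.where(m[y0:y1,x0:x1]);print(nm,"tomato",len(xs),xs.mean()+x0 if len(xs) else 0,ys.mean()+y0 if len(xs) else 0)
h=cv2.cvtColor(s["image"],cv2.COLOR_RGB2HSV);print([(v,h[v,270].tolist()) for v in range(200,226,2)])
print(proj(s,[.4402,.0714,.059]),proj(s,[.4402,.0714,.05]))
```

```text
s0 tomato 139 276.6906474820144 236.20863309352518
s tomato 175 276.37714285714287 235.49714285714285
t0 tomato 70 217.82857142857142 243.47142857142856
t tomato 23 217.30434782608697 244.95652173913044
[(200, [24, 95, 245]), (202, [24, 123, 247]), (204, [22, 132, 245]), (206, [22, 130, 246]), (208, [23, 131, 247]), (210, [25, 123, 246]), (212, [20, 136, 236]), (214, [19, 128, 149]), (216, [19, 40, 89]), (218, [23, 43, 94]), (220, [21, 45, 97]), (222, [21, 46, 95]), (224, [20, 66, 104])]
(np.float64(269.1371794003981), np.float64(212.99299024773796)) (np.float64(269.1057357775987), np.float64(215.5749029691117))
```

The lid edge sits where a shut lid should project (rows 213–215), the tomato has not moved, and the scoop is on the board. Handing in.

```bash
python3 -c "
from cell import robot
print(robot.hand_in())"
```

```text
the job is handed in; nothing more can be done
None
```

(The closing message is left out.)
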